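# Set up the release stand and turn the filled moulds over onto it

### The arm

A 6-joint arm with a two-finger parallel gripper is mounted at the origin on the work surface. World frame = base frame: x ahead of the robot, y to its left, z up, the work surface at z = 0. Lengths are in mm, angles in rad, forces in N, time in s.
With the tool pointing down it reaches from about 350 to 875 mm from the base axis. Payload 4.2 kg.
Tool frame: the origin (TCP) lies at the very end of the fingers, on their centre line; the grasp point (between the pads) lies 19 mm behind it; z points along the fingers, y is the line along which they close (so a half turn about z gives the same grasp; the last joint's range is limited). The gripper opens to 85 mm and grips with 20 to 120 N. Pads are 22 mm wide; open, the fingers measure 114 mm over their backs; the gripper's body (76 mm by 85 mm) begins 54 mm behind the grasp point. The pads swing forward as they close: fully open they stand 13 mm farther back than shut.
Start: joints at [1.5, 0.385, 0.008, 0, -1.194, -0.259], TCP at [202.376, 591.306, 194.212] pointing down, gripper open.
Joint ranges: [-3.14, 3.14], [-1.21, 2.06], [-1.07, 1.41], [-3.16, 2.05], [-2.99, -0.16], [-3.1, 3.1]. Speed limits (rad/s): [2.79, 2.79, 3.14, 3.14, 3.14, 3.14].

### API

Orientations are given as a unit quaternion [x, y, z, w].
In Python, from bench import read_state, get_image, camera_model, job_done gives the robot as it stands.
- The arm moves only by the shell command python3 -m handwheel 'ROWS'. ROWS is JSON, a list of rows, each a list of 7 numbers: the shift along the tool's x, y, z in m, then the turn, a rotation vector about the tool's x, y, z in rad, then the gripper's target within -1 to 1 (fully open at 1, half-way at 0, shut at -1). In form: [[dx, dy, dz, wx, wy, wz, jaw], ...]. A call has 1 to 10 rows; each row is the pose to reach, as a shift and turn from the pose commanded when the call began, along the tool's axes at that moment; what a row does not reach only later rows make up. A row lasts 1/8 s, in which the tool goes at most 62.5 mm and 10.7 degrees, less where a joint would pass 70% of its speed; a pose out of reach is approached as far as the arm can. A call with a gripper value outside its range is refused whole. The fingers move at their own pace and stop on an object; the grip force is fixed at half the most. Time passes only in rows, so rows that repeat a pose let the fingers close. It gives the time, the measured TCP pose, the force, the opening and the grip force at its end, in the units of the state.
- read_state(): the state, without advancing time (a new reading comes with each control period).
- get_image(name): name is "side" or "top" or "wrist"; returns (picture, depth): 384x512x3 uint8, blue, green, red; 384x512 float32, mm along the optical axis (not along the pixel's ray), 0 where there is no reading.
- camera_model(name): a dict with "K" (3x3 intrinsics, pixels), "rvec" (rotation vector, rad) and "tvec" (3), from world to camera coordinates, as OpenCV has them; the wrist camera has in their place "hand_eye" (4x4, takes a point from camera to tool coordinates, whose origin is the TCP and whose axes are the flange's). Camera axes: x right, y down, z forward; pixel columns grow to the right and rows downward; lengths in mm; the calibration is good to about 2 mm. A picture is of the moment at which its call begins: read the wrist's pose just before it. camera_model takes no time and is no camera call.
- job_done(): hands the job in; it is judged then, once.
The state is a dict: "clock": time; "joints": joint angles; "joint_vel": joint speeds; "joint_efforts": joint torques, N m; "position": TCP position; "ee_rot": TCP orientation; "contact_force": force on the tool from outside, world axes, zero at the start; "wrist_torque": the same for the moment, N m; "gripper_width": finger opening in mm; "grasp_force": force on a finger pad.
Only numpy, scipy, OpenCV 4.12 (cv2) and the standard library are available. Lean on these libraries where they do the work, as an engineer would, in place of code of your own. Each camera call takes 0.05 s, during which the arm holds its last target. There are 200 camera calls.

### The job

Make the metal release stand ready: raise its small lever, fit the loose catch plate into the stand's frame with one short edge tucked under the lip and the other lowered in until it lies flat, and put the lever fully down again over the plate. Then take each mould on the wooden easel that has a board lying on it, turn mould and board over together as one closed pair, and lay them on the stand's sloping seat, low edge against its foot stop, the board now underneath and the mould on top. A mould without a board is still setting and stays on the easel; leave the other things on the bench alone.

Things in the scene. Friction and masses are not known exactly. Their poses are not given: they have to be found in the camera images.
- easel: Wooden easel the moulds start on, fixed, 280 mm wide (y). Origin: centre of its underside; x roughly to the robot's right, z up. Its seat slopes 45 degrees down towards +x. Moulds lie 92 mm apart, low edge at the foot stop; their high edge overhangs the seat's top by 42 mm free beneath, so a gripper pointing down the slope can clamp a mould and board across its thickness.
- easel_foot (a point): Middle of the foot line of the easel's seat, at (0.045, 0, 0.045) of the easel. From it the seat runs up 78 mm along (-0.707, 0, 0.707) of the easel's axes; its outward normal is (0.707, 0, 0.707). A stop 36 mm high and 8 mm thick stands square to the seat along the foot line.
- stand: Metal release stand, fixed, 280 mm wide (y). Origin: centre of its underside; x roughly to the robot's right, z up. Its sloping seat has exactly the easel's shape, size and stop; three pairs fit side by side, centres at y = -92, 0 and 92 mm. Beyond the seat (+x) is the catch plate's low frame, and at the frame's +y end the head with the lever.
- stand_foot (a point): Middle of the foot line of the stand's seat, at (0.045, 0, 0.045) of the stand; seat direction, normal and stop as on the easel.
- frame (a point): Centre of the frame's floor, at (0.150, 0, 0.012) of the stand, where the seated plate's origin belongs. Inside 98 mm (x) by 135 mm (y). Rails 5 mm above the floor on three sides; at the -y end a stop with a lip that reaches 12 mm in over the floor, from y = -67.5 to -55.5 mm; lip underside 10 mm and top 14 mm above the floor.
- mouldA: Off-white shallow mould at the +y side of the easel, 120 x 76 x 18 mm, 0.2 kg, with an 8 mm rim standing 5 mm above the set casting; lies under its board, if that is there. Origin: its centre. x along the 120 mm, down the slope at the start; z square to the slab, out from the seat at the start, into it when turned over. Stays put if it has no board.
- boardA: Plywood board lying loose on mould A, 120 x 76 x 10 mm, 0.08 kg; a 4 mm panel on its underside keys into the mould's rim with 1.5 mm of play. Origin: its centre, 14 mm along z from the mould's; axes as the mould's. Grip both across the 28 mm stack, firmly (40 to 60 N). None if there is no such board.
- mouldB: Off-white shallow mould at the middle of the easel, 120 x 76 x 18 mm, 0.2 kg, with an 8 mm rim standing 5 mm above the set casting; lies under its board, if that is there. Origin: its centre. x along the 120 mm, down the slope at the start; z square to the slab, out from the seat at the start, into it when turned over. Stays put if it has no board.
- boardB: Plywood board lying loose on mould B, 120 x 76 x 10 mm, 0.08 kg; a 4 mm panel on its underside keys into the mould's rim with 1.5 mm of play. Origin: its centre, 14 mm along z from the mould's; axes as the mould's. Grip both across the 28 mm stack, firmly (40 to 60 N). None if there is no such board.
- mouldC: Off-white shallow mould at the -y side of the easel, 120 x 76 x 18 mm, 0.2 kg, with an 8 mm rim standing 5 mm above the set casting; lies under its board, if that is there. Origin: its centre. x along the 120 mm, down the slope at the start; z square to the slab, out from the seat at the start, into it when turned over. Stays put if it has no board.
- boardC: Plywood board lying loose on mould C, 120 x 76 x 10 mm, 0.08 kg; a 4 mm panel on its underside keys into the mould's rim with 1.5 mm of play. Origin: its centre, 14 mm along z from the mould's; axes as the mould's. Grip both across the 28 mm stack, firmly (40 to 60 N). None if there is no such board.
- plate: Catch plate: loose flat grey plate 90 (x) x 130 (y) x 6 mm, 0.15 kg; in its middle a grip rib 14 (x) x 30 (y) mm rises 28 mm above the plate's top. Origin: centre of its underside, z up; starts flat on the bench beyond the easel's low side. Either short edge may go under the lip. It has 8 mm (x) and 5 mm (y) of play in the frame; tilted about 9 degrees, low edge first, it passes under the lip.
- lever (a joint): Lever on the stand's head: 0 rad = down (level arm over the plate, pointing to the stand's -y, rubber foot 1 mm above a seated plate), 1.9 = fully raised, past upright; only beyond 1.75 is it quite clear of the plate being lowered in. Starts at 0 to 0.25. Friction (about 1 N at the knob) keeps it where it is left. Its hinge line runs along the stand's x through (0.150, 0.100, 0.042) of the stand.
- lever_knob (a point): Centre of the round black knob at the lever's tip, 70 mm from the hinge: a cylinder 14 mm in diameter and 24 mm long along the stand's x; gripped lightly by its two ends from above, it turns between the fingers.
- cup: White open cup, 68 mm wide, 75 mm high, loose; leave alone. Origin: centre of its underside.
- jar: Jar, 60 mm wide, 85 mm high, loose; leave alone. Origin: centre of its underside.
- flask: Bottle, 56 mm wide, 90 mm high, loose; leave alone. Origin: centre of its underside.
- brush: Brush lying at the right of the bench, loose; leave alone. Origin: middle of its handle region at bench level.
- scraper: Spatula lying at the left of the bench, loose; leave alone. Origin: middle of its handle region at bench level.
- offcut: Wooden offcut 70 x 50 x 30 mm, loose; leave alone. Origin: centre of its underside.
Not all that is in view belongs to the job. Leave any purple look-alike of the mouldB alone.

How it is judged:
By the outcome, as a careful person would: the job done as asked, in the order asked, and still so for the second after the job is handed in, with the robot touching nothing.
Of boardA, boardB, boardC only 2 to 3 are there at a start; the rules pass over those that are not, and their reading is None.
At some moment in a run one of plate may be knocked a few centimetres aside while the robot is not near it.
It also fails if it takes over 210 s, if anything falls off the work surface, if the arm or the gripper's body presses on something with over 40 N, if the wrist force passes 120 N, or if a joint passes its speed limit or range.

## Working session

There is one attempt and no reset: what is moved stays moved. The work goes in short steps, Python scripts to look and compute and a shell command to move; the robot and the scene stay as the last step left them, time stands still between calls to the robot, and variables do not carry over. Pictures are saved under pics/ and viewed, at most 14 in all, crops included, and the job is handed in when it is done.

```bash
mkdir -p pics; ls; cat > h.py <<'E'
import numpy as np, cv2
from bench import read_state, get_image, camera_model
from scipy.spatial.transform import Rotation as R
def cam(name, st=None):
    m=camera_model(name); K=np.array(m["K"])
    if name=="wrist":
        st=st or read_state(); T=np.eye(4); T[:3,:3]=R.from_quat(st["ee_rot"]).as_matrix(); T[:3,3]=st["position"]
        C=T@np.array(m["hand_eye"]); 
    else:
        W=np.eye(4); W[:3,:3]=cv2.Rodrigues(np.array(m["rvec"],float))[0]; W[:3,3]=np.ravel(m["tvec"]); C=np.linalg.inv(W)
    return K,C
def cloud(K,C,d):
    v,u=np.mgrid[:d.shape[0],:d.shape[1]]
    p=np.stack([(u-K[0,2])/K[0,0]*d,(v-K[1,2])/K[1,1]*d,d],-1)
    return p@C[:3,:3].T+C[:3,3]
def shot(name,save=None):
    K,C=cam(name); im,d=get_image(name)
    if save: cv2.imwrite("pics/"+save,im); np.savez("pics/"+save+".npz",K=K,C=C,im=im,d=d)
    return K,C,im,d,cloud(K,C,d)
E
python3 - <<'E'
from h import *
print(read_state())
for n in("top","side"):
    K,C,im,d,P=shot(n,n+"0.png"); print(n,K[0,0],C.round(3).tolist())
E
```

```text
pics
{'clock': 0.0, 'joints': array([ 1.49958792e+00,  3.85557430e-01,  6.61568712e-03, -5.08859017e-04,
       -1.19399257e+00, -2.58589151e-01]), 'joint_vel': array([-0.00060854, -0.00116778,  0.00063101, -0.0001229 ,  0.00098776,
       -0.00107063]), 'joint_efforts': array([ 5.57664771e-04, -3.92289805e+01,  1.88404351e+01,  4.18628320e+00,
       -4.53982342e-03,  8.06249062e-06]), 'position': array([202.18032267, 590.68756731, 193.11571268]), 'ee_rot': array([ 9.86418972e-01, -1.64244981e-01, -1.35434873e-04,  1.08642819e-03]), 'contact_force': array([-0.27452591,  0.38124436, -0.56974229]), 'wrist_torque': array([ 0.02224127, -0.02631915,  0.00951292]), 'grasp_force': 0.0, 'gripper_width': 85.58714051063365}
top 499.20928946459696 [[0.027, -0.98, 0.197, 247.902], [-1.0, -0.028, -0.003, -12.474], [0.008, -0.197, -0.98, 1471.428], [0.0, 0.0, 0.0, 1.0]]
side 389.2573066432717 [[-0.998, -0.04, 0.044, 475.397], [-0.059, 0.67, -0.74, 779.392], [0.0, -0.741, -0.671, 822.219], [0.0, 0.0, 0.0, 1.0]]
```

View pics/top0.png

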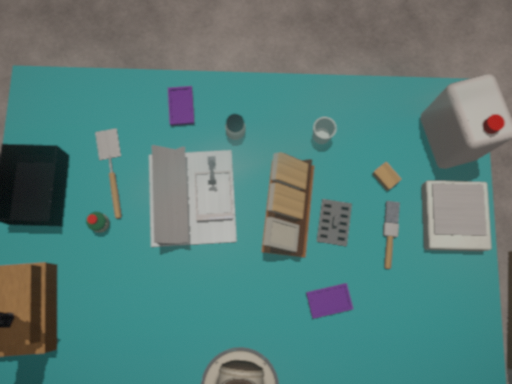

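View pics/side0.png

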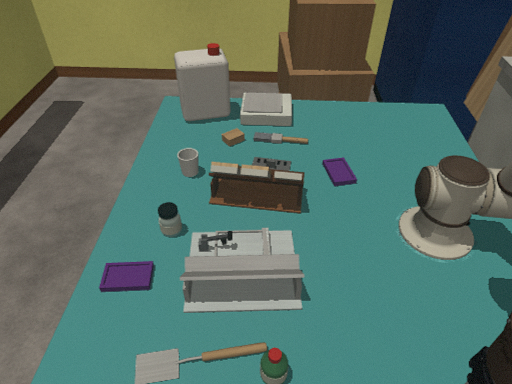

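Top view: the easel is centred near px (289,205). Boards lie on A (far, 292,168) and B (288,202), and C (284,234) is bare. The stand is near (192,197) with its lever at (212,170), and the plate is at (335,222). Next I measure these coarsely.

```bash
python3 - <<'E'
from h import *
Z=np.load("pics/top0.png.npz"); im,d=Z["im"],Z["d"]; P=cloud(Z["K"],Z["C"],d)
def rect(m,lab):
    m=m&(d>0); p=P[m][:,:2].astype(np.float32); (c,s,a)=cv2.minAreaRect(p); print(lab,m.sum(),np.round(c,1),np.round(s,1),round(a,2),"z",np.percentile(P[m][:,2],[5,50,95]).round(1))
def box(x0,y0,x1,y1):
    m=np.zeros(d.shape,bool); m[y0:y1,x0:x1]=1; return m
h=cv2.cvtColor(im,cv2.COLOR_BGR2HSV)
print("table z",np.median(P[280:330,150:250,2]))
tab=(h[...,0]>75)&(h[...,0]<100)&(h[...,1]>100)
rect(box(140,140,245,255)&~tab,"stand")
rect(box(255,145,316,262)&~tab,"easel")
rect(box(316,195,355,250)&~tab,"plate")
# slopes
import itertools
def plane(m,lab):
    p=P[m&(d>0)]; c=np.median(p,0)
    for _ in range(4):
        n=np.linalg.svd(p-p.mean(0),full_matrices=False)[2][2]; r=(p-p.mean(0))@n; p=p[abs(r)<2.5*max(1,r.std()*.8)]
    n*=np.sign(n[2]); print(lab,len(p),p.mean(0).round(1),n.round(4),"d",(n@p.mean(0)).round(2),"yaw(normal xy)",np.degrees(np.arctan2(n[1],n[0])).round(2),"std",r.std())
plane(box(155,155,184,240),"standseat")
plane(box(278,160,302,182),"A"); plane(box(273,190,300,214),"B"); plane(box(272,226,296,246),"C")
for n,b in(("frame",(190,180,235,242)),("lever",(200,150,225,190)),("plate",(316,195,355,250))):
    x0,y0,x1,y1=b; print(n); print(P[y0:y1:3,x0:x1:3,2].round(0).astype(int))
E
```

```text
table z -0.30638496692461104
stand 8672 [552.8 147. ] [318.2 295.3] 4.99 z [-0.8 12.9 92.7]
easel 4563 [ 527.7 -129.2] [137.7 316.4] 85.0 z [  1.   88.1 143.4]
plate 1387 [ 474.2 -265.4] [ 93.6 134.7] 82.61 z [-0.9  5.2 12.5]
standseat 1956 [520.  225.2  71.1] [ 0.0622 -0.6844  0.7265] d -70.1 yaw(normal xy) -84.81 std 2.8205405989798544
A 457 [ 598.1 -123.5  116.7] [-0.0632 -0.7038  0.7076] d 131.69 yaw(normal xy) -95.13 std 1.6811520614708861
B 553 [ 509.8 -116.5  115.6] [-0.0632 -0.701   0.7104] d 131.61 yaw(normal xy) -95.15 std 1.8810509790774976
C 439 [ 418.1 -109.7   93.6] [-0.0522 -0.7114  0.7008] d 121.83 yaw(normal xy) -94.2 std 1.6295992677819224
frame
[[   7    7   22    4   11   13   57   59   62   20    9   15    7   10
     6]
 [   9    4   18   10    8   16   63   64   63   13   11    7    9    7
     6]
 [   5    8   19   13   13   14   11   13   15   12   10   12   15    9
     6]
 [   7   14   14 1471   15   10   12   13   16   10   13   10   12   11
     2]
 [   7    5   13   11   13   10   15   11   16   10    6    9   12   16
     8]
 [   6    3   15   16   12  
[... 2036 characters left out ...]
 7  2  3  4  2  1 -2  2  0]
 [ 6 -3  7  5  1  8  5  3  1  3  6  7 -6]
 [-3 -1  7  8  5  5  7  6  6  6  2  8 -1]
 [-5  1  2  5  7  3  6  5  8  7  7  1 -7]
 [ 2 -8  2  5 13  5  4  0  8  1  4  7 -5]
 [-2 -3  7  5  1  4 24 27  2  7  9 12 -1]
 [ 3 -3  2  4  5  2 32 35  6  7  5  6  0]
 [ 1  6  5  1 -1  7 37 26  7 -1  4  5  2]
 [ 0  0  4  6  7  1 29 28  2  1  4  7 -2]
 [ 0  1  6  8 13 12 -2 11  4  2  7  3  5]
 [ 2  0  5  4  1  5  7  4  5  5  1 -1  1]
 [-4  0  6  4 12  0  5  4  4 -2  5 -1 -1]
 [ 0  8  9  3 10  8 11  1 10  3  9  1 -2]
 [-1  3 -1  4 -2 13  0 -1  3  3  4  0 -2]
 [-2 -5 -2 -3  2  3  6  7  5  1  2  1 -3]
 [-2  1 -3 -7 -1  0 -1  3 -4 -6 -4  0 -4]
 [-3 -2  1  4 -2 -1  3 -4  2 -1 -3 -1 -2]]
```

```bash
python3 - <<'E'
import cv2
a=cv2.imread("pics/top0.png")[135:265,140:365]; cv2.imwrite("pics/topcrop.png",cv2.resize(a,None,fx=3.5,fy=3.5,interpolation=cv2.INTER_CUBIC))
E
```

```text
(no output)
```

View pics/topcrop.png

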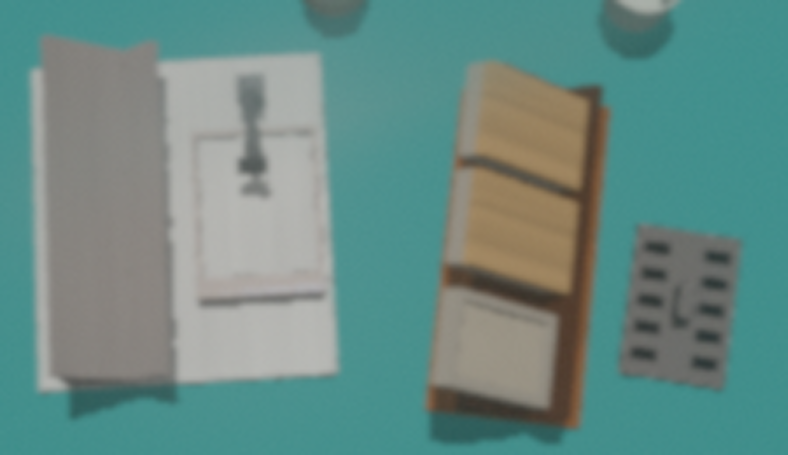

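Found: A and B carry boards, C does not. The stand's x axis is at about -84.8°, the easel's at about -95.1° and the plate's at about -97°. Now a near look with the wrist camera.

```bash
cat >> h.py <<'E'
def rows(*tg,show=True):
    """tg: (pos mm, Rotation) targets; prints tool-frame rows relative to the present pose"""
    s=read_state(); R0=R.from_quat(s["ee_rot"]); p0=np.array(s["position"])
    for p,r in tg:
        d=R0.inv().apply(np.array(p)-p0)/1000; w=(R0.inv()*r).as_rotvec()
        n=max(np.linalg.norm(d)/.0625,np.degrees(np.linalg.norm(w))/10.7)
        print([round(float(x),4) for x in (*d,*w)],"rows>=%.1f"%n)
def down(yaw_y):
    """tool z down, tool y pointing at heading yaw_y deg"""
    a=np.radians(yaw_y); y=np.array([np.cos(a),np.sin(a),0]); z=np.array([0,0,-1.]); x=np.cross(y,z)
    return R.from_matrix(np.c_[x,y,z])
E
python3 - <<'E'
from h import *
m=camera_model("wrist"); print(np.array(m["K"]).round(1).tolist(),np.array(m["hand_eye"]).round(3).tolist())
Z=np.load("pics/top0.png.npz"); P=cloud(Z["K"],Z["C"],Z["d"]); print(P[178:186,209:216][P[178:186,209:216,2]>45].mean(0))
rows(([530,90,340],down(-84.8)))
E
```

```text
[[274.2, 0.0, 252.0], [0.0, 274.2, 190.9], [0.0, 0.0, 1.0]] [[-0.001, -0.949, -0.314, 80.852], [1.0, -0.001, -0.0, -0.346], [0.0, -0.314, 0.949, -179.078], [0.0, 0.0, 0.0, 1.0]]
[566.18607694  95.85682583  92.46454322]
[0.4724, 0.3678, -0.146, 0.002, 0.0003, -0.4207] rows>=9.9
```

```bash
python3 -c "
from h import *
rows(([620,110,320],down(-84.8)))"
```

```text
[0.551, 0.3197, -0.1261, 0.002, 0.0003, -0.4207] rows>=10.4
```

```bash
python3 -m handwheel '[[0.551,0.32,-0.126,0,0,-0.421,1],[0.551,0.32,-0.126,0,0,-0.421,1],[0.551,0.32,-0.126,0,0,-0.421,1],[0.551,0.32,-0.126,0,0,-0.421,1],[0.551,0.32,-0.126,0,0,-0.421,1],[0.551,0.32,-0.126,0,0,-0.421,1],[0.551,0.32,-0.126,0,0,-0.421,1],[0.551,0.32,-0.126,0,0,-0.421,1],[0.551,0.32,-0.126,0,0,-0.421,1],[0.551,0.32,-0.126,0,0,-0.421,1]]'
python3 -m handwheel '[[0,0,0,0,0,0,1],[0,0,0,0,0,0,1],[0,0,0,0,0,0,1]]'
python3 - <<'E'
from h import *
s=read_state(); print(s["clock"],s["position"],R.from_quat(s["ee_rot"]).as_matrix().round(4).tolist())
shot("wrist","w1.png")
E
```

```text
clock: 1.35
position: [605.1, 126.6, 315.4]
ee_rot: [0.999, 0.046, -0.0, -0.0]
contact_force: [1.2, 2.1, 0.3]
gripper_width: 85.4
grasp_force: 0.0
clock: 1.72
position: [603.5, 129.2, 315.2]
ee_rot: [0.999, 0.046, -0.0, 0.0]
contact_force: [-0.4, -0.8, 0.3]
gripper_width: 85.4
grasp_force: 0.0
1.725 [603.48016936 129.216579   315.15952823] [[0.9957, 0.0927, -0.0008], [0.0927, -0.9957, -0.0001], [-0.0008, 0.0, -1.0]]
```

View pics/w1.png

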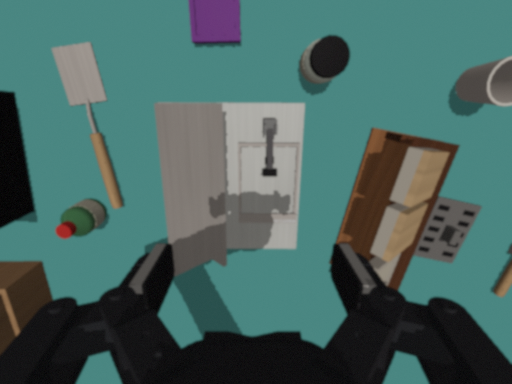

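The wrist view shows the stand seat at px (190,180), the knob at (270,171), the lever hinge at about (270,125) and the frame spanning (239..299, 142..218). I zoom in for line features.

```bash
python3 - <<'E'
from h import *
Z=np.load("pics/w1.png.npz"); im,d,K,C=Z["im"],Z["d"],Z["K"],Z["C"]; P=cloud(K,C,d)
cv2.imwrite("pics/w1c.png",cv2.resize(im[95:255,150:315],None,fx=3.6,fy=3.6,interpolation=cv2.INTER_CUBIC))
# base white-right-edge: points with low z on stand vs table using hue
h=cv2.cvtColor(im,cv2.COLOR_BGR2HSV); tab=(h[...,0]>70)&(h[...,0]<105)&(h[...,1]>90)
m=np.zeros(d.shape,bool); m[95:262,150:315]=1; m&=~tab
ex=np.array([np.cos(np.radians(-84.8)),np.sin(np.radians(-84.8)),0]); ey=np.array([-ex[1],ex[0],0])
x0,y0=225,100
seat=np.zeros(d.shape,bool); seat[112:262,163:222]=1; p=P[seat&m]
for _ in range(5):
    c=p.mean(0); n=np.linalg.svd(p-c,full_matrices=False)[2][2]; r=(p-c)@n; p=p[abs(r)<max(2,2*r.std())]
n*=np.sign(n[2]); print("seat",len(p),c.round(1),n.round(4),np.degrees(np.arctan2(n[1],n[0])),r.std())
# right edge of base: for each row last non-table px
E=[]
for v in range(112,245,3):
    u=np.where(m[v])[0].max(); E.append([u+.5,v])
T=[]
for u in range(232,300,4):
    v=np.where(m[:,u])[0].min(); T.append([u,v-.5])
B=[]
for u in range(232,292,4):
    v=np.where(m[:,u])[0].max(); B.append([u,v+.5])
def ray(uv,z):
    uv=np.atleast_2d(uv).astype(float); r=np.c_[(uv-[K[0,2],K[1,2]])/K[0,0],np.ones(len(uv))]@C[:3,:3].T
    return C[:3,3]+r*((z-C[2,3])/r[:,2:])
for n_,q in(("right",E),("top",T),("bot",B)):
    w=ray(q,6.0); l=cv2.fitLine(w[:,:2].astype(np.float32),cv2.DIST_HUBER,0,.01,.01).ravel(); print(n_,l.round(3),"ang",np.degrees(np.arctan2(l[1],l[0])),"mean ex,ey",np.median(w@ex).round(1),np.median(w@ey).round(1))
dark=(im.max(2)<60); dark[:, :240]=0; dark[:,300:]=0; dark[:150]=0; dark[190:]=0
vv,uu=np.nonzero(dark); print("knob px",uu.mean(),vv.mean(),len(uu),uu.min(),uu.max(),vv.min(),vv.max(),P[dark].mean(0), ray([uu.mean(),vv.mean()],60))
E
```

```text
seat 8628 [544.4 218.   76.1] [-0.0656  0.9975  0.0265] 93.76460034341565 24.242606629651334
right [9.96000e-01 8.90000e-02 5.52775e+02 3.35940e+01] ang 5.113182 mean ex,ey 16.7 557.0
top [ 7.30000e-02 -9.97000e-01  6.83998e+02  1.23498e+02] ang -85.794235 mean ex,ey -54.3 692.8
bot [ 9.20000e-02 -9.96000e-01  4.00151e+02  9.54780e+01] ang -84.72156 mean ex,ey -58.0 407.2
knob px 268.8961038961039 171.11688311688312 77 263 275 159 174 [577.14971159  99.60136277  60.26630226] [[577.07219931  99.57556836  60.        ]]
```

View pics/w1c.png

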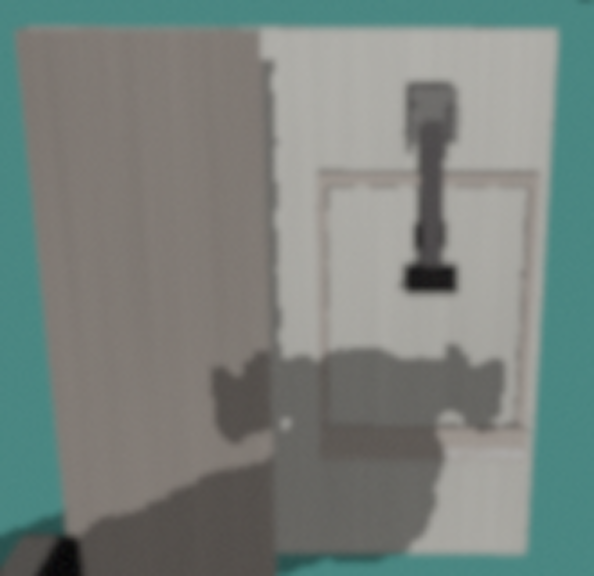

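```bash
cat >> h.py <<'E'
YS=-84.85; ex=np.array([np.cos(np.radians(YS)),np.sin(np.radians(YS)),0]); ey=np.array([-ex[1],ex[0],0]); ez=np.array([0,0,1.])
S0=-196.7*ex+551.5*ey           # stand origin
def stand(x,y,z): return S0+x*ex+y*ey+z*ez
E
python3 - <<'E'
from h import *
Z=np.load("pics/w1.png.npz"); K,C=Z["K"],Z["C"]
def ray(u,v,z):
    r=C[:3,:3]@np.array([(u-K[0,2])/K[0,0],(v-K[1,2])/K[1,1],1]); return C[:3,3]+r*((z-C[2,3])/r[2])
for n,u,v,z in(("L",327,300,17),("R",522,300,17),("top",430,185,17),("lip in edge",480,428,26),("lip back",480,447,26)):
    p=ray(150+u/3.6-.4,95+v/3.6-.4,z)-S0; print(n,(p@ex).round(1),(p@ey).round(1))
p=stand(150,32.5,60); print(p)
rows((p+[0,0,60],down(YS)),(p+[0,0,-19],down(YS)))
E
```

```text
L 101.0 8.5
R 198.7 8.7
top 151.4 66.2
lip in edge 179.2 -57.0
lip back 179.6 -67.7
[577.45050279  98.93334536  60.        ]
[-0.0287, 0.0279, 0.1954, -0.0, 0.0005, 0.0033] rows>=3.2
[-0.0286, 0.0279, 0.2744, -0.0, 0.0005, 0.0033] rows>=4.4
```

The frame edges check out within 1 mm. Gripping the knob.

```bash
python3 -m handwheel '[[-0.029,0.028,0.15,0,0,0.003,0],[-0.029,0.028,0.195,0,0,0.003,0],[-0.029,0.028,0.195,0,0,0.003,0],[-0.029,0.028,0.195,0,0,0.003,0],[-0.029,0.028,0.195,0,0,0.003,0],[-0.029,0.028,0.195,0,0,0.003,0],[-0.029,0.028,0.273,0,0,0.003,0],[-0.029,0.028,0.273,0,0,0.003,0],[-0.029,0.028,0.273,0,0,0.003,0],[-0.029,0.028,0.273,0,0,0.003,0]]'
python3 -c "
from h import *
s=read_state();p=s['position']-S0;print(p@ex,p@ey,p[2]);shot('wrist','w2.png')"
```

```text
clock: 3.02
position: [580.0, 98.5, 44.9]
ee_rot: [0.999, 0.044, 0.002, -0.001]
contact_force: [0.5, 0.0, -0.6]
gripper_width: 42.6
grasp_force: 0.0
150.67160425135296 34.981574978514246 44.87091731974377
```

View pics/w2.png

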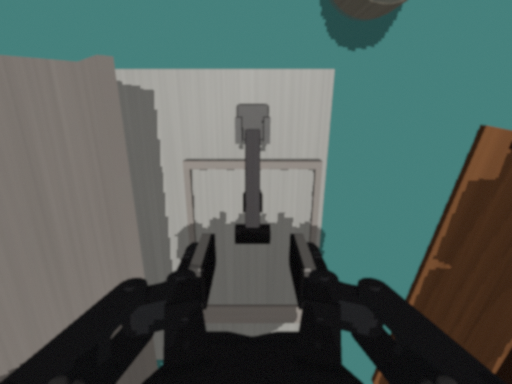

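Knob at (252,233) sits between the fingertips (210/297,240). I check its exact place.

```bash
python3 -c "
from h import *
Z=np.load('pics/w2.png.npz');K,C,im=Z['K'],Z['C'],Z['im']
s=im[222:248,230:276].max(2)<45; v,u=np.nonzero(s);print(u.min()+230,u.max()+230,v.min()+222,v.max()+222)
def ray(u,v,z):
    r=C[:3,:3]@np.array([(u-K[0,2])/K[0,0],(v-K[1,2])/K[1,1],1]); return C[:3,3]+r*((z-C[2,3])/r[2])
for z in(55,60,65):
  p=ray(252.5,(v.min()+v.max())/2+222,z)-S0;print(z,p@ex,p@ey)
s=read_state();p=s['position']-S0;print(p@ex,p@ey,p[2])
"
python3 -m handwheel '[[-0.002,0,0.003,0,0,0,0],[-0.002,0,0.003,0,0,0,-1],[-0.002,0,0.003,0,0,0,-1],[-0.002,0,0.003,0,0,0,-1],[-0.002,0,0.003,0,0,0,-1],[-0.002,0,0.003,0,0,0,-1]]'
python3 -c "
from h import *
s=read_state();p=s['position']-S0;print(p@ex,p@ey,p[2],s['wrist_torque'])
"
```

```text
235 269 225 242
55 150.59942277902073 29.30831473289413
60 150.5986369491472 31.844075309818717
65 150.59785111927366 34.3798358867433
150.73558967253314 34.757869156895055 44.80462933628954
clock: 3.82
position: [576.0, 97.6, 39.4]
ee_rot: [0.999, 0.044, -0.0, 0.0]
contact_force: [0.4, -0.3, 0.4]
gripper_width: 0.0
grasp_force: 0.0
151.2152219550436 30.896512000437482 39.427783093466395 [ 0.04672513 -0.00223605  0.03032703]
```

```bash
python3 -c "
from h import *
shot('wrist','w3.png')
K,C,im,d,P=shot('side','s3.png')
a=cv2.resize(im[200:320,170:310],None,fx=4,fy=4,interpolation=cv2.INTER_CUBIC)
b=cv2.imread('pics/w3.png'); b=cv2.resize(b[60:,100:400],(0,0),fx=.9,fy=.9) 
o=np.zeros((480,800,3),np.uint8); o[:480,:530]=a[:480,:530]; b=b[:,:270]; o[:b.shape[0],530:530+b.shape[1]]=b
cv2.imwrite('pics/c3.png',o)"
```

```text
(no output)
```

View pics/c3.png

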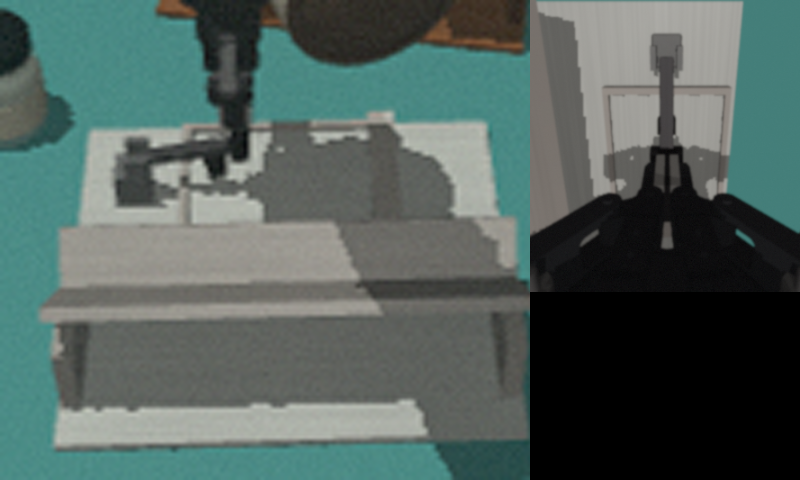

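```bash
python3 -c "
from h import *
for f,(v0,v1,u0,u1) in(('w2.png',(196,250,228,278)),('w3.png',(196,262,228,278))):
  Z=np.load('pics/%s.npz'%f);P=cloud(Z['K'],Z['C'],Z['d'])-S0;im=Z['im']
  for v in range(v0,v1,3):
    print(v,[(int(P[v,u]@ey),int(P[v,u,2]),int(im[v,u].max())) for u in(244,252,260)])
"
```

```text
196 [(53, 45, 45), (56, 53, 70), (55, 53, 45)]
199 [(51, 46, 45), (54, 55, 71), (53, 52, 45)]
202 [(49, 46, 42), (51, 53, 71), (51, 53, 46)]
205 [(47, 47, 41), (49, 54, 72), (49, 54, 44)]
208 [(45, 47, 46), (48, 56, 71), (48, 55, 44)]
211 [(43, 49, 66), (46, 56, 70), (46, 55, 67)]
214 [(25, 11, 93), (44, 56, 70), (43, 55, 115)]
217 [(22, 11, 89), (42, 56, 67), (41, 55, 88)]
220 [(19, 10, 89), (40, 56, 69), (39, 55, 88)]
223 [(36, 53, 71), (38, 56, 69), (37, 56, 70)]
226 [(36, 58, 24), (35, 57, 63), (36, 58, 30)]
229 [(34, 58, 21), (34, 58, 20), (34, 58, 19)]
232 [(33, 60, 17), (32, 60, 16), (33, 61, 18)]
235 [(31, 61, 14), (31, 60, 6), (31, 61, 14)]
238 [(29, 62, 11), (29, 62, 9), (28, 60, 16)]
241 [(27, 62, 9), (26, 61, 7), (27, 61, 11)]
244 [(-2, 11, 77), (-2, 11, 77), (-3, 10, 78)]
247 [(-6, 11, 98), (-5, 11, 97), (-5, 11, 100)]
196 [(53, 53, 48), (53, 53, 68), (51, 46, 48)]
199 [(51, 53, 47), (52, 55, 68), (49, 46, 48)]
202 [(47, 48, 41), (50, 54, 69), (47, 48, 48)]
205 [(45, 47, 44), (48, 54, 70), (44, 46, 47)]
208 [(43, 47, 54), (46, 56, 67), (43, 48, 57)]
211 [(25, 10, 80), (44, 56, 69), (26, 11, 138)]
214 [(23, 11, 69), (42, 55, 68), (23, 11, 105)]
217 [(20, 11, 70), (41, 57, 67), (20, 11, 94)]
220 [(17, 10, 68), (38, 56, 68), (17, 10, 88)]
223 [(36, 56, 38), (36, 57, 54), (36, 56, 30)]
226 [(35, 58, 13), (35, 58, 17), (35, 59, 4)]
229 [(34, 60, 11), (33, 60, 13), (33, 60, 15)]
232 [(42, 81, 61), (42, 80, 13), (42, 81, 62)]
235 [(42, 84, 75), (42, 85, 12), (42, 84, 75)]
238 [(42, 88, 76), (42, 87, 14), (42, 88, 75)]
241 [(42, 90, 76), (42, 90, 16), (41, 90, 75)]
244 [(42, 94, 75), (42, 94, 15), (42, 95, 75)]
247 [(42, 97, 75), (41, 96, 16), (42, 97, 76)]
250 [(41, 98, 75), (42, 99, 16), (42, 101, 76)]
253 [(42, 102, 68), (41, 102, 16), (42, 103, 76)]
256 [(42, 106, 61), (42, 105, 10), (41, 104, 70)]
259 [(42, 107, 62), (42, 108, 11), (41, 107, 61)]
```

```bash
python3 -c "
from h import *
Z=np.load('pics/s3.png.npz');P=cloud(Z['K'],Z['C'],Z['d'])-S0;im=Z['im']
for v in range(210,246,2):
    print(v,[(int(P[v,u]@ex),int(P[v,u]@ey),int(P[v,u,2]),int(im[v,u].max())) for u in range(220,240,3)])
s=read_state();print(s['joints'],s['position'],s['gripper_width'])
"
```

```text
210 [(132, 48, 167, 56), (112, 39, 187, 39), (113, 32, 185, 62), (110, 25, 187, 40), (141, 19, 158, 25), (302, 17, 0, 129), (301, 8, 0, 137)]
212 [(296, 62, -1, 96), (111, 39, 181, 29), (111, 32, 180, 87), (108, 25, 184, 39), (145, 20, 147, 34), (293, 17, 0, 142), (292, 8, 1, 138)]
214 [(286, 62, 0, 117), (139, 42, 146, 29), (107, 32, 178, 90), (122, 26, 163, 38), (136, 20, 148, 36), (282, 17, 2, 122), (284, 8, 0, 139)]
216 [(277, 61, 0, 117), (135, 42, 143, 31), (103, 32, 175, 86), (137, 27, 141, 41), (137, 20, 141, 34), (279, 17, -3, 129), (277, 8, 0, 136)]
218 [(271, 61, -1, 141), (109, 40, 163, 74), (98, 32, 174, 84), (106, 26, 165, 52), (108, 19, 163, 66), (267, 17, 0, 139), (266, 8, 2, 135)]
220 [(262, 61, -1, 138), (95, 39, 170, 45), (93, 32, 172, 83), (96, 26, 169, 60), (96, 19, 169, 31), (260, 17, 0, 138), (258, 8, 1, 136)]
222 [(255, 61, -1, 130), (90, 39, 169, 41), (90, 32, 169, 85), (92, 26, 167, 57), (91, 19, 167, 60), (252, 17, 0, 137), (253, 8, -1, 138)]
224 [(242, 60, 3, 142), (90, 40, 162, 33), (88, 33, 165, 47), (93, 26, 159, 36), (88, 19, 163, 33), (244, 17, 0, 135
[... 881 characters left out ...]
, (143, 46, 54, 44), (146, 39, 50, 65), (136, 30, 61, 34), (137, 23, 59, 121), (179, 16, 12, 154), (178, 8, 13, 97)]
240 [(-536, -8, 822, 152), (143, 47, 46, 37), (151, 40, 36, 98), (140, 31, 48, 89), (169, 24, 16, 162), (172, 16, 12, 156), (173, 8, 10, 100)]
242 [(167, 57, 11, 184), (145, 47, 36, 30), (143, 39, 37, 90), (167, 33, 9, 178), (163, 24, 13, 171), (164, 16, 12, 145), (165, 8, 11, 96)]
244 [(159, 57, 11, 183), (142, 48, 31, 56), (157, 41, 13, 138), (158, 33, 12, 177), (157, 24, 13, 96), (160, 16, 9, 102), (158, 8, 11, 96)]
[ 4.44920609e-01  4.69713330e-01 -2.88665706e-01  2.98948703e-05
 -8.12487056e-01  1.21409293e+00] [575.95463183  97.57511146  39.43261701] -0.19466772996018716
```

```bash
python3 -c "
from h import *
for f,us in(('w2.png',(204,208,212,216,292,296,300)),):
  Z=np.load('pics/%s.npz'%f);P=cloud(Z['K'],Z['C'],Z['d'])-S0;im=Z['im']
  for v in range(224,300,5):
    print(v,[(int(P[v,u]@ex),int(P[v,u]@ey),int(P[v,u,2]),int(im[v,u].max())) for u in us])
"
python3 -m handwheel '[[0,0,-0.001,0,0,0,0],[0,0,-0.001,0,0,0,0],[0,0,-0.001,0,0,0,0],[0,0,-0.001,0,0,0,0]]'
python3 -m handwheel '[[0,0,0.02,0,0,0,0],[0,0,0.02,0,0,0,0],[0,0,0.02,0,0,0,0]]'
python3 -c "
from h import *
shot('side','s4.png');K,C,im,d,P=shot('wrist','w4.png');P=P-S0
for u in(204,208,212,292,296,300):
    print(u,[(int(P[v,u]@ex),int(P[v,u]@ey),int(P[v,u,2])) for v in range(220,262,5)])
print(cv2.imwrite('pics/w4b.png',np.hstack([cv2.resize(im[150:330,150:360],None,fx=2,fy=2),cv2.resize(cv2.imread('pics/s4.png')[190:280,190:285],None,fx=4,fy=4)])))
"

```

```text
224 [(109, 16, 11, 162), (112, 16, 11, 151), (116, 16, 11, 100), (119, 16, 11, 98), (184, 16, 11, 137), (187, 16, 11, 158), (191, 15, 11, 119)]
229 [(108, 11, 10, 101), (112, 11, 11, 101), (115, 11, 10, 100), (119, 11, 11, 99), (184, 11, 11, 100), (187, 11, 10, 96), (191, 11, 11, 97)]
234 [(123, 45, 88, 78), (126, 46, 89, 76), (128, 46, 89, 46), (119, 7, 12, 94), (172, 46, 89, 42), (174, 46, 88, 75), (176, 46, 89, 78)]
239 [(124, 46, 94, 76), (127, 46, 94, 66), (129, 45, 94, 12), (118, 2, 11, 91), (171, 45, 92, 15), (173, 46, 94, 66), (175, 46, 94, 78)]
244 [(125, 46, 99, 76), (127, 46, 99, 37), (129, 43, 95, 12), (118, -3, 11, 90), (171, 41, 92, 10), (172, 46, 100, 37), (174, 45, 98, 77)]
249 [(126, 46, 105, 74), (128, 46, 105, 18), (129, 41, 96, 10), (118, -7, 11, 83), (171, 39, 93, 13), (171, 46, 105, 14), (173, 46, 105, 74)]
254 [(127, 45, 108, 55), (129, 45, 108, 14), (129, 38, 97, 9), (129, 30, 83, 77), (171, 36, 94, 11), (171, 44, 106, 13), (173, 45, 108, 57)]
259 [(128, 46, 114, 27), (129, 43, 109, 13), (129, 35, 97, 10), (129, 27, 83, 73), (171, 34, 95, 5), (171, 41, 106, 7)
[... 1603 characters left out ...]
[(117, 26, 11), (117, 23, 12), (116, 18, 10), (126, 42, 65), (127, 43, 72), (128, 43, 77), (129, 42, 81), (129, 41, 84), (129, 39, 85)]
212 [(120, 26, 11), (120, 23, 11), (120, 18, 11), (128, 42, 65), (129, 42, 71), (129, 40, 72), (129, 37, 72), (129, 35, 73), (129, 32, 74)]
292 [(180, 26, 11), (180, 22, 11), (181, 17, 10), (172, 42, 65), (172, 40, 67), (172, 38, 69), (172, 34, 68), (172, 32, 70), (172, 29, 70)]
296 [(183, 26, 11), (184, 22, 10), (184, 18, 10), (174, 42, 65), (173, 42, 71), (173, 42, 76), (172, 42, 81), (172, 40, 82), (172, 37, 82)]
300 [(186, 26, 11), (187, 22, 11), (187, 18, 11), (176, 43, 66), (175, 42, 72), (175, 42, 76), (174, 42, 82), (173, 42, 86), (172, 42, 91)]
True
```

View pics/w4b.png

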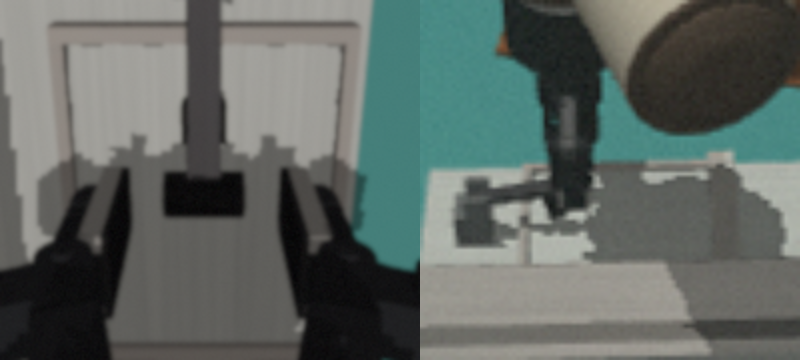

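The fingertips are seen near z≈62 while the TCP reads 21, so the real tips lie about 40 mm short of the reported TCP. That explains the missed grip, and I'll carry this offset. Descending further in two stages while watching the force.

```bash
python3 -m handwheel '[[0,0,0.012,0,0,0,0],[0,0,0.012,0,0,0,0],[0,0,0.012,0,0,0,0]]'
python3 -m handwheel '[[0,0,0.012,0,0,0,0],[0,0,0.012,0,0,0,0],[0,0,0.012,0,0,0,-1],[0,0,0.012,0,0,0,-1],[0,0,0.012,0,0,0,-1],[0,0,0.012,0,0,0,-1]]'
```

```text
clock: 5.28
position: [575.9, 97.5, 8.3]
ee_rot: [0.999, 0.044, -0.0, 0.0]
contact_force: [0.1, -0.2, -0.3]
gripper_width: 42.4
grasp_force: 0.0
clock: 6.02
position: [575.9, 97.9, -3.6]
ee_rot: [0.999, 0.044, 0.0, -0.0]
contact_force: [-0.8, 3.0, -1.1]
gripper_width: 22.8
grasp_force: 58.7
```

Knob held (22.8 mm, 59 N). Swinging it along the arc.

```bash
python3 -m handwheel '[[0.0032,0,-0.0114,0,0,0,-1],[0.0083,0,-0.0222,0,0,0,-1],[0.0152,0,-0.0319,0,0,0,-1],[0.0236,0,-0.0403,0,0,0,-1],[0.0333,0,-0.0471,0,0,0,-1],[0.0333,0,-0.0471,0,0,0,-1]]'; python3 -c "
from h import *
s=read_state();p=s['position']-S0;print(p@ex,p@ey,p[2],s['wrist_torque'],s['contact_force'])"
```

```text
clock: 6.78
position: [607.2, 100.5, 43.6]
ee_rot: [0.999, 0.044, -0.002, 0.0]
contact_force: [-4.9, 6.2, -3.2]
gripper_width: 22.7
grasp_force: 59.4
151.06771571039374 62.31768851184949 43.57557317104215 [1.39426165 1.52112757 0.06705375] [-4.85588827  6.16333437 -3.21026894]
```

```bash
python3 -m handwheel '[[0.0107,0,-0.0052,0,0,0,-1],[0.0222,0,-0.0084,0,0,0,-1],[0.034,0,-0.0097,0,0,0,-1],[0.0458,0,-0.0089,0,0,0,-1],[0.0567,0,-0.0065,0,0,0,-1],[0.06,0,-0.006,0,0,0,-1],[0.06,0,-0.006,0,0,0,-1]]'; python3 -c "
from h import *
s=read_state();p=s['position']-S0;print(p@ex,p@ey,p[2],s['wrist_torque'],s['contact_force'])"
```

```text
clock: 7.65
position: [667.3, 105.9, 50.4]
ee_rot: [0.999, 0.044, -0.002, 0.0]
contact_force: [-5.0, 4.9, 0.1]
gripper_width: 22.4
grasp_force: 58.6
151.16724243814875 122.64855211162727 50.43557584391878 [ 1.1512791   1.47366371 -0.14823477] [-4.97467884  4.86420395  0.07411473]
```

```bash
python3 -m handwheel '[[0,0,0,0,0,0,0.2],[0,0,0,0,0,0,0.2],[0,0,0,0,0,0,0.2],[0,0,-0.06,0,0,0,0.2],[0,0,-0.12,0,0,0,0.2],[0,0,-0.18,0,0,0,0.2],[0,0,-0.2,0,0,0,0.2],[0,0,-0.2,0,0,0,0.2]]'; python3 -c "
from h import *
rows(([518,-271,220],down(-97.4)))"
```

```text
clock: 8.65
position: [669.8, 105.7, 252.2]
ee_rot: [0.999, 0.044, 0.002, -0.001]
contact_force: [0.3, -0.4, -0.3]
gripper_width: 51.2
grasp_force: 0.0
[-0.1845, 0.362, 0.0309, -0.0016, -0.0049, 0.2171] rows>=6.5
```

```bash
python3 -m handwheel '[[-0.185,0.362,0.031,0,0,0.217,0.2],[-0.185,0.362,0.031,0,0,0.217,0.2],[-0.185,0.362,0.031,0,0,0.217,0.2],[-0.185,0.362,0.031,0,0,0.217,0.2],[-0.185,0.362,0.031,0,0,0.217,0.2],[-0.185,0.362,0.031,0,0,0.217,0.2],[-0.185,0.362,0.031,0,0,0.217,0.2],[-0.185,0.362,0.031,0,0,0.217,0.2],[-0.185,0.362,0.031,0,0,0.217,0.2],[-0.185,0.362,0.031,0,0,0.217,0.2]]'
python3 - <<'E'
from h import *
K,C,im,d,P=shot("wrist","w5.png")
h=cv2.cvtColor(im,cv2.COLOR_BGR2HSV); tab=(h[...,0]>70)&(h[...,0]<105)&(h[...,1]>90)
m=((~tab)&(P[...,2]<45)&(P[...,2]>-8)&(np.hypot(P[...,0]-474,P[...,1]+265)<130)).astype(np.uint8)
m=cv2.morphologyEx(m,cv2.MORPH_OPEN,np.ones((3,3)))
n,l,st,ce=cv2.connectedComponentsWithStats(m); print(st,ce.round())
# rib
r=(P[...,2]>24)&(P[...,2]<45)&(np.hypot(P[...,0]-474,P[...,1]+265)<60); p=P[r]
print("rib",r.sum(),np.median(p,0),cv2.minAreaRect(p[:,:2].astype(np.float32)))
for i in range(1,n):
    if st[i,4]>800:
        pts=np.argwhere(l==i)[:,::-1].astype(float); q=np.c_[(pts-[K[0,2],K[1,2]])/K[0,0],np.ones(len(pts))]@C[:3,:3].T; w=C[:3,3]+q*((6-C[2,3])/q[:,2:])
        print(cv2.minAreaRect(w[:,:2].astype(np.float32)))
E
```

```text
clock: 9.9
position: [516.8, -270.1, 218.1]
ee_rot: [0.998, -0.064, -0.0, -0.0]
contact_force: [-0.3, 0.6, -0.4]
gripper_width: 51.4
grasp_force: 0.0
[[     0      0    512    384 189166]
 [   178    117     31    121   2319]
 [   222    143     64     84   5114]
 [   208    246      3      3      9]] [[256. 192.]
 [193. 178.]
 [253. 184.]
 [209. 247.]]
rib 208 [ 477.00546749 -266.77757796   32.91956208] ((476.11651611328125, -266.4701843261719), (12.752254486083984, 28.56026840209961), 82.78164672851562)
((494.560546875, -178.72756958007812), (31.517717361450195, 183.95510864257812), 84.81300354003906)
((475.0160827636719, -266.2073059082031), (91.44730377197266, 129.7974090576172), 82.61795043945312)
```

View pics/w5.png

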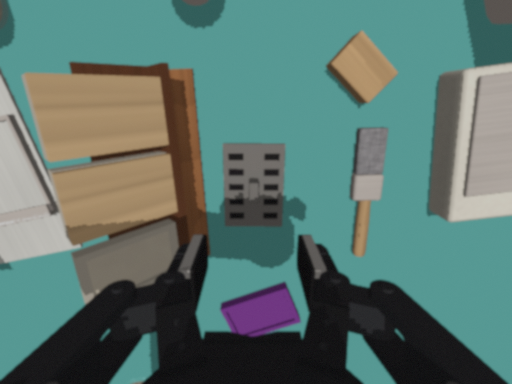

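Plate at px (253,184): centre (475,-266), size 91×130 as specified, heading -97.4°. Going down to the rib.

```bash
python3 -c "
from h import *
rows(([475.5,-266.4,60],down(-97.4)),([475.5,-266.4,-28],down(-97.4)))"
```

```text
[-0.0415, 0.0016, 0.1583, -0.0001, 0.0004, 0.0019] rows>=2.6
[-0.0415, 0.0016, 0.2463, -0.0001, 0.0004, 0.0019] rows>=4.0
```

```bash
python3 -m handwheel '[[-0.0415,0.0016,0.158,0,0,0.002,0],[-0.0415,0.0016,0.158,0,0,0.002,0],[-0.0415,0.0016,0.158,0,0,0.002,0],[-0.0415,0.0016,0.19,0,0,0.002,0],[-0.0415,0.0016,0.22,0,0,0.002,0],[-0.0415,0.0016,0.24,0,0,0.002,0],[-0.0415,0.0016,0.24,0,0,0.002,0],[-0.0415,0.0016,0.24,0,0,0.002,0]]'
python3 -c "
from h import *
K,C,im,d,P=shot('wrist','w6.png')
r=(P[...,2]>24)&(P[...,2]<45)&(np.hypot(P[...,0]-475,P[...,1]+266)<14); p=P[r]
print('rib',r.sum(),np.median(p,0),p.min(0),p.max(0))
rows(([475.5,-266.4,-28],down(-97.4)))"
```

```text
clock: 10.95
position: [476.2, -267.2, -20.6]
ee_rot: [0.998, -0.065, 0.001, 0.0]
contact_force: [0.4, -0.7, -0.0]
gripper_width: 42.5
grasp_force: 0.0
rib 1166 [ 475.66791015 -266.46408505   33.13523791] [ 461.37395522 -274.71617451   26.47111324] [ 488.9931574  -258.19274684   35.09474579]
[-0.0009, -0.0008, 0.0076, 0.0004, -0.0022, -0.0007] rows>=0.1
```

Rib confirmed at (475.5, -266.4). Final lowering and grip.

```bash
python3 -m handwheel '[[-0.001,-0.001,0.0065,0,-0.002,0,0],[-0.001,-0.001,0.0065,0,-0.002,0,0],[-0.001,-0.001,0.0065,0,-0.002,0,0],[-0.001,-0.001,0.0065,0,-0.002,0,-1],[-0.001,-0.001,0.0065,0,-0.002,0,-1],[-0.001,-0.001,0.0065,0,-0.002,0,-1],[-0.001,-0.001,0.0065,0,-0.002,0,-1],[-0.001,-0.001,0.0065,0,-0.002,0,-1]]'
python3 - <<'E'
from h import *
s=read_state(); print(s["position"],s["contact_force"],R.from_quat(s["ee_rot"]).as_matrix()[:,1])
E
```

```text
clock: 12.0
position: [474.5, -266.3, -27.7]
ee_rot: [0.998, -0.065, -0.001, 0.0]
contact_force: [0.2, 0.1, 3.2]
gripper_width: 12.9
grasp_force: 60.6
[ 474.5281507  -266.3315611   -27.65766584] [0.18338732 0.06254758 3.2092165 ] [-1.30297049e-01 -9.91474987e-01  1.68794081e-04]
```

```bash
cat >> h.py <<'E'
OFF=np.array([0.9,0,-27.7])   # plate origin in tool frame
def plate(yl,zl,th,x=150):
    th=np.radians(th); py=np.cos(th)*ey+np.sin(th)*ez; pz=np.cross(ex,py); pz*=np.sign(pz[2])
    o=stand(x,yl,12+zl)+65*py
    r=R.from_matrix(np.c_[py,ex,-pz]); return o-r.apply(OFF),r
E
python3 - <<'E'
from h import *
s=read_state(); R0=R.from_quat(s["ee_rot"]); p=s["position"]
a=plate(-50,90,9); print(a[0])
rows((p+[0,0,200],R0),((p+a[0])/2+[0,0,0],a[1]),(a[0]+[0,0,80],a[1]),a)
E
python3 -m handwheel '[[0,0,-0.05,0,0,0,-1],[0,0,-0.1,0,0,0,-1],[0,0,-0.15,0,0,0,-1],[0,0,-0.2,0,0,0,-1],[0,0,-0.2,0,0,0,-1],[0,0,-0.2,0,0,0,-1]]'
```

```text
[562.65453189  97.59982435  84.66848217]
[-0.0003, 0.0, -0.2, 0.0, 0.0, 0.0] rows>=3.2
[0.0199, -0.1861, -0.0562, 0.0173, 0.1579, -0.2201] rows>=3.1
[0.0397, -0.3723, -0.1924, 0.0173, 0.1579, -0.2201] rows>=6.7
[0.0398, -0.3723, -0.1124, 0.0173, 0.1579, -0.2201] rows>=6.3
clock: 12.75
position: [473.6, -265.7, 170.7]
ee_rot: [0.998, -0.066, -0.002, -0.001]
contact_force: [-0.6, 0.1, -1.9]
gripper_width: 12.9
grasp_force: 60.0
```

```bash
python3 -m handwheel '[[0.01,-0.06,0.007,0,0,-0.05,-1],[0.02,-0.12,0.007,0,0.05,-0.1,-1],[0.03,-0.18,0.007,0.01,0.1,-0.15,-1],[0.04,-0.24,0.007,0.017,0.158,-0.22,-1],[0.04,-0.3,0.007,0.017,0.158,-0.22,-1],[0.04,-0.36,0.007,0.017,0.158,-0.22,-1],[0.04,-0.372,0.007,0.017,0.158,-0.22,-1],[0.04,-0.372,0.007,0.017,0.158,-0.22,-1],[0.04,-0.372,0.007,0.017,0.158,-0.22,-1]]'
python3 - <<'E'
from h import *
rows(plate(-50,90,9),plate(-50,20,9),plate(-50,2.5,9),plate(-64.5,1.5,9))
K,C,im,d,P=shot("wrist","w7.png")
E
```

```text
clock: 13.88
position: [562.0, 95.9, 163.9]
ee_rot: [0.996, 0.044, 0.077, -0.003]
contact_force: [0.3, -0.3, -1.8]
gripper_width: 12.7
grasp_force: 59.9
[-0.0114, -0.0017, 0.0784, 0.0011, 0.0029, -0.0016] rows>=1.3
[-0.0221, -0.0017, 0.1475, 0.0011, 0.0029, -0.0016] rows>=2.4
[-0.0248, -0.0017, 0.1648, 0.0011, 0.0029, -0.0016] rows>=2.7
[-0.0393, -0.0017, 0.1636, 0.0011, 0.0029, -0.0016] rows>=2.7
```

View pics/w7.png

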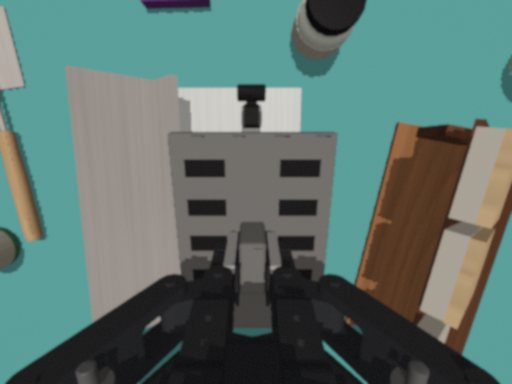

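Plate held level across with its far edge at v=132 (cols 170–335) and the lever clear beyond at (250,95). I check its in-hand pose against the model.

```bash
python3 - <<'E'
from h import *
s=read_state(); Rt=R.from_quat(s["ee_rot"]); o=s["position"]+Rt.apply(OFF)
Z=np.load("pics/w7.png.npz"); P=cloud(Z["K"],Z["C"],Z["d"])
Q=Rt.inv().apply((P-o).reshape(-1,3)).reshape(P.shape)  # plate frame: x<-tooly, y<-toolx, z=-toolz
m=(abs(-Q[...,2]-6)<8)&(abs(Q[...,1])<60)&(Q[...,0]>20)&(Q[...,0]<80); m[:120]=0
q=Q[m]; print("top z",np.median(-q[:,2]), "far edge y",np.percentile(q[:,0],99.5),"x edges",np.percentile(q[:,1],[.5,99.5]))
c=np.c_[q,np.ones(len(q))]; A=np.linalg.lstsq(np.c_[q[:,0],q[:,1],np.ones(len(q))],-q[:,2],rcond=None)[0]; print("slopes y,x",np.degrees(A[:2]),A[2])
for v in(145,185,210):
    u=np.where(m[v])[0]; print(v,Q[v,u.min(),1],Q[v,u.max(),1],Q[v,u.min(),0])
E
```

```text
top z 4.921414097626929 far edge y 63.79216672156279 x edges [-44.59190505  43.98065691]
slopes y,x [-0.11622294  0.02438927] 5.00598317818606
145 -44.93712181873355 44.01353419607915 56.95360455250971
185 -44.514101953704326 44.132990453110445 34.914347077377414
210 -40.61271551243711 43.40345865904252 20.076018272775222
```

```bash
python3 -m handwheel '[[-0.008,-0.0017,0.05,0.001,0.003,-0.0016,-1],[-0.0165,-0.0017,0.11,0.001,0.003,-0.0016,-1],[-0.022,-0.0017,0.1475,0.001,0.003,-0.0016,-1],[-0.022,-0.0017,0.1475,0.001,0.003,-0.0016,-1],[-0.0235,-0.0017,0.156,0.001,0.003,-0.0016,-1],[-0.0248,-0.0017,0.164,0.001,0.003,-0.0016,-1],[-0.0248,-0.0017,0.164,0.001,0.003,-0.0016,-1],[-0.0248,-0.0017,0.164,0.001,0.003,-0.0016,-1]]'
python3 - <<'E'
from h import *
s=read_state(); print(s["contact_force"],s["wrist_torque"])
rows(plate(-50,1.5,9),plate(-55,1.5,9),plate(-64.5,1.5,9))
E
```

```text
clock: 14.92
position: [564.2, 99.4, -0.1]
ee_rot: [0.996, 0.046, 0.08, -0.004]
contact_force: [0.1, 1.5, -1.2]
gripper_width: 12.8
grasp_force: 59.9
[ 0.05616075  1.478298   -1.15635105] [-0.05131986  0.39004257  0.01647115]
[-0.0023, 0.0016, 0.0034, -0.0014, -0.0039, 0.0014] rows>=0.1
[-0.0072, 0.0016, 0.0026, -0.0014, -0.0039, 0.0014] rows>=0.1
[-0.0166, 0.0016, 0.001, -0.0014, -0.0039, 0.0014] rows>=0.3
```

```bash
python3 -m handwheel '[[-0.0023,0.0016,0.0034,-0.001,-0.004,0.001,-1],[-0.0072,0.0016,0.0026,-0.001,-0.004,0.001,-1],[-0.0072,0.0016,0.0026,-0.001,-0.004,0.001,-1],[-0.0105,0.0016,0.002,-0.001,-0.004,0.001,-1],[-0.0135,0.0016,0.0015,-0.001,-0.004,0.001,-1],[-0.0135,0.0016,0.0015,-0.001,-0.004,0.001,-1],[-0.0135,0.0016,0.0015,-0.001,-0.004,0.001,-1]]'
python3 - <<'E'
from h import *
s=read_state(); print(s["contact_force"],s["wrist_torque"])
rows(plate(-64.5,1,9),plate(-66.5,1,9))
E
```

```text
clock: 15.8
position: [551.0, 96.4, -4.4]
ee_rot: [0.996, 0.045, 0.078, -0.003]
contact_force: [-1.2, -0.3, -2.4]
gripper_width: 12.8
grasp_force: 59.9
[-1.15428203 -0.32353882 -2.39913856] [-0.06891497  0.37582041  0.04512374]
[-0.0027, -0.0001, -0.0005, -0.0, 0.0012, 0.0004] rows>=0.0
[-0.0047, -0.0002, -0.0008, -0.0, 0.0012, 0.0004] rows>=0.1
```

```bash
python3 -m handwheel '[[-0.0027,0,-0.0004,0,0.001,0,-1],[-0.0047,0,-0.0008,0,0.001,0,-1],[-0.0047,0,-0.0008,0,0.001,0,-1],[-0.0047,0,-0.0008,0,0.001,0,-1]]'
python3 - <<'E'
from h import *
s=read_state(); print(s["contact_force"],s["wrist_torque"])
rows(plate(-65,0.5,9),plate(-65,0.5,6),plate(-65,0.5,3),plate(-65,.5,0))
K,C,im,d,P=shot("side","s8.png"); cv2.imwrite("pics/s8c.png",cv2.resize(im[190:300,170:310],None,fx=4,fy=4,interpolation=cv2.INTER_CUBIC))
E
```

```text
clock: 16.3
position: [546.2, 95.9, -4.4]
ee_rot: [0.996, 0.045, 0.078, -0.003]
contact_force: [-0.4, 0.5, -0.7]
gripper_width: 12.8
grasp_force: 59.9
[-0.36819468  0.54458211 -0.680367  ] [-0.0108925   0.41500259 -0.01277101]
[0.0014, -0.0002, 0.0007, 0.0, 0.0002, 0.0004] rows>=0.0
[-0.0001, -0.0002, 0.004, 0.0, -0.0521, 0.0004] rows>=0.3
[-0.0018, -0.0002, 0.0072, 0.0, -0.1045, 0.0004] rows>=0.6
[-0.0037, -0.0002, 0.0104, 0.0, -0.1569, 0.0004] rows>=0.8
```

View pics/s8c.png

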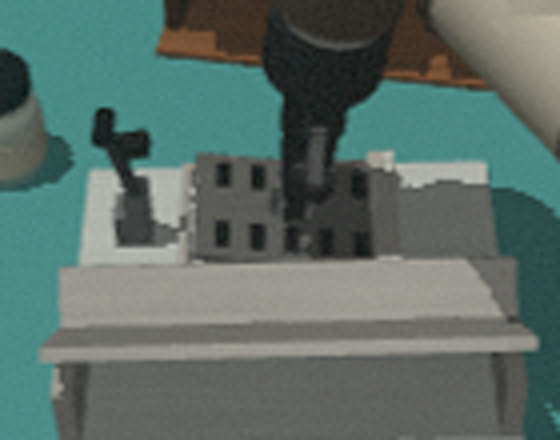

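Low edge is at the lip without contact. Lowering the other edge.

```bash
python3 -m handwheel '[[0.0014,0,0.0007,0,0,0,-1],[0,0,0.004,0,-0.052,0,-1],[-0.0018,0,0.0072,0,-0.1045,0,-1],[-0.0018,0,0.0072,0,-0.1045,0,-1],[-0.0037,0,0.0104,0,-0.157,0,-1],[-0.0037,0,0.0104,0,-0.157,0,-1],[-0.0037,0,0.0104,0,-0.157,0,-1]]'
python3 - <<'E'
from h import *
s=read_state(); print(s["contact_force"],s["wrist_torque"])
rows(plate(-65,0,0))
E
```

```text
clock: 17.23
position: [543.7, 95.5, -15.4]
ee_rot: [0.999, 0.045, 0.0, 0.0]
contact_force: [-0.0, -0.2, -0.8]
gripper_width: 12.8
grasp_force: 60.0
[-0.01609063 -0.18461386 -0.76306227] [0.00515433 0.03285372 0.01154458]
[0.0005, -0.0004, 0.0003, 0.0003, -0.0003, 0.0002] rows>=0.0
```

```bash
python3 -m handwheel '[[0.0005,0,0.0012,0,0,0,-1],[0.0005,0,0.0012,0,0,0,-1],[0.0005,0,0.0012,0,0,0,0],[0.0005,0,0.0012,0,0,0,0],[0.0005,0,0.0012,0,0,0,0],[0.0005,0,-0.06,0,0,0,0],[0.0005,0,-0.12,0,0,0,0],[0.0005,0,-0.14,0,0,0,0],[0.0005,0,-0.14,0,0,0,0],[0.0005,0,-0.14,0,0,0,0]]'
python3 - <<'E'
from h import *
K,C,im,d,P=shot("wrist","w9.png"); P=P-S0; X,Y,H=P@ex-150,P@ey,P[...,2]-12
m=(abs(X)<42)&(abs(Y)<52)&(abs(H-6)<9)
A=np.linalg.lstsq(np.c_[X[m],Y[m],np.ones(m.sum())],H[m],rcond=None)[0]; print("tilt x,y deg",np.degrees(A[:2]),"h",A[2])
r=(H>24)&(H<45)&(abs(X)<25)&(abs(Y)<30); print("rib",r.sum(),(X[r].min()+X[r].max())/2,(Y[r].min()+Y[r].max())/2,np.median(H[r]))
for y in range(-70,75,5):
    k=(abs(Y-y)<2)&(abs(X-25)<12); k&=H<60; print((y,round(float(np.median(H[k])),1),int(np.median(im[k].max(1)))) if k.sum() else (y,),end=" ")
g=(im.max(2)<115)
knob=(P[...,2]>85)&(abs(X)<20)&(Y>80)&(Y<150); print("\nknob",knob.sum(),Y[knob].mean(),P[...,2][knob].max())
cv2.imwrite("pics/w9c.png",cv2.resize(im[40:330,120:400],None,fx=2,fy=2))
E
```

```text
clock: 18.48
position: [543.6, 95.4, 123.2]
ee_rot: [0.999, 0.045, -0.001, 0.0]
contact_force: [-0.1, 0.1, 0.1]
gripper_width: 42.4
grasp_force: 0.0
tilt x,y deg [8.15257202e-05 5.38949205e-02] h 5.269880490447057
rib 422 0.5462122763822777 -0.3256895815003178 32.90700195845312
(-70, 13.2, 105) (-65, 13.2, 105) (-60, 12.7, 103) (-55, 5.3, 63) (-50, 5.5, 20) (-45, 5.4, 20) (-40, 5.2, 61) (-35, 5.1, 72) (-30, 5.3, 81) (-25, 5.6, 27) (-20, 5.5, 62) (-15, 5.2, 108) (-10, 5.2, 108) (-5, 5.3, 50) (0, 5.4, 29) (5, 5.2, 102) (10, 5.0, 110) (15, 5.0, 105) (20, 5.4, 30) (25, 5.4, 52) (30, 5.2, 110) (35, 5.2, 111) (40, 5.4, 92) (45, 5.6, 30) (50, 5.4, 96) (55, 5.2, 112) (60, 5.2, 112) (65, 4.4, 152) (70, 4.4, 171) 
knob 2542 97.45187439539434 302.087683503985
```

View pics/w9c.png

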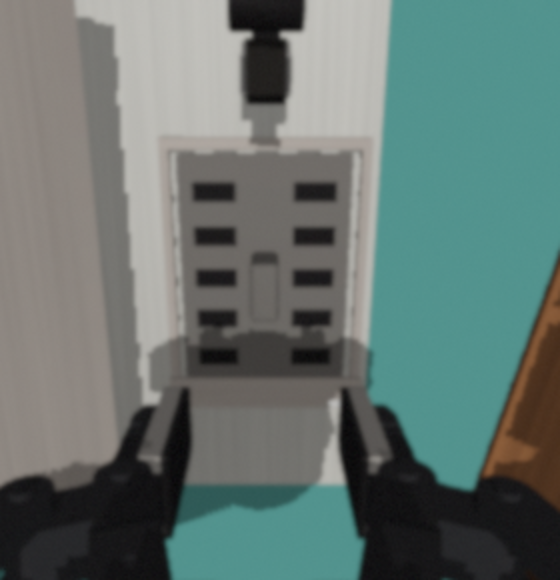

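Plate is seated flat, under the lip, and centred within 1 mm. Now back to the knob.

```bash
python3 - <<'E'
from h import *
a=S0+151*ex+122.6*ey+50.6*ez
rows((a+[0,0,70],down(YS)),(a,down(YS)))
E
```

```text
[0.1242, 0.0005, 0.0019, 0.001, 0.0036, 0.0] rows>=2.0
[0.1244, 0.0004, 0.0719, 0.001, 0.0036, 0.0] rows>=2.3
```

```bash
python3 -m handwheel '[[0.062,0,0,0,0,0,0],[0.1244,0,0,0,0.003,0,0],[0.1244,0,0,0,0.003,0,0],[0.1244,0,0,0,0.003,0,0],[0.1244,0,0.035,0,0.003,0,0],[0.1244,0,0.072,0,0.003,0,0],[0.1244,0,0.072,0,0.003,0,0],[0.1244,0,0.072,0,0.003,0,0]]'
python3 -m handwheel '[[0,0,0,0,0,0,-1],[0,0,0,0,0,0,-1],[0,0,0,0,0,0,-1],[0,0,0,0,0,0,-1]]'
python3 -c "
from h import *
s=read_state();p=s['position']-S0;print(p@ex,p@ey,p[2])"
```

```text
clock: 19.52
position: [669.0, 107.2, 54.6]
ee_rot: [0.999, 0.046, 0.003, -0.0]
contact_force: [0.2, 1.0, 0.5]
gripper_width: 42.4
grasp_force: 0.0
clock: 20.02
position: [670.4, 106.5, 55.3]
ee_rot: [0.999, 0.045, 0.004, 0.0]
contact_force: [1.1, -3.9, 6.1]
gripper_width: 21.6
grasp_force: 58.5
150.78779855272126 125.74881602180947 55.253303955695785
```

```bash
python3 -m handwheel '[[-0.0115,0,-0.0029,0,0,0,-1],[-0.0234,0,-0.0038,0,0,0,-1],[-0.0352,0,-0.0026,0,0,0,-1],[-0.0467,0,0.0005,0,0,0,-1],[-0.0575,0,0.0055,0,0,0,-1],[-0.0672,0,0.0123,0,0,0,-1],[-0.0672,0,0.0123,0,0,0,-1]]'
python3 -m handwheel '[[-0.0085,0,0.0083,0,0,0,-1],[-0.0155,0,0.018,0,0,0,-1],[-0.0207,0,0.0286,0,0,0,-1],[-0.024,0,0.04,0,0,0,-1],[-0.0252,0,0.0483,0,0,0,-1],[-0.0254,0,0.0539,0,0,0,-1],[-0.0254,0,0.0545,0,0,0,-1],[-0.0254,0,0.0545,0,0,0,-1]]'
python3 -c "
from h import *
s=read_state();p=s['position']-S0;print(p@ex,p@ey,p[2],s['contact_force'])"
```

```text
clock: 20.9
position: [606.0, 100.9, 46.8]
ee_rot: [0.999, 0.046, 0.007, -0.0]
contact_force: [-3.1, -5.7, 20.8]
gripper_width: 21.8
grasp_force: 89.5
clock: 21.9
position: [576.9, 98.3, -12.4]
ee_rot: [0.999, 0.046, 0.002, 0.0]
contact_force: [-4.2, -3.9, 8.3]
gripper_width: 21.5
grasp_force: 99.3
150.6130288445617 31.88626607436178 -12.447725160427074 [-4.22510484 -3.86093488  8.30572417]
```

```bash
python3 -m handwheel '[[0,0,0,0,0,0,0],[0,0,0,0,0,0,0],[0,0,0,0,0,0,0],[0,0,-0.05,0,0,0,0],[0,0,-0.1,0,0,0,0],[0,0,-0.15,0,0,0,0],[0,0,-0.2,0,0,0,0.5],[0,0,-0.23,0,0,0,0.5],[0,0,-0.23,0,0,0,1],[0,0,-0.23,0,0,0,1]]'
python3 - <<'E'
from h import *
K,C,im,d,P=shot("wrist","w10.png"); P=P-S0; X,Y,H=P@ex-150,P@ey,P[...,2]
k=(abs(X)<14)&(Y>15)&(Y<50)&(im.max(2)<45)&(H>35)&(H<90); print("knob",k.sum(),X[k].mean(),np.percentile(Y[k],[2,98]),np.percentile(H[k],[5,50,95]))
k=(abs(X)<3)&(H>30)&(H<90)
for y in range(24,110,8):
    q=k&(abs(Y-y)<3); print(y,np.median(H[q]).round(1),end="; ")
m=(abs(X)>20)&(abs(X)<40)&(abs(Y)<50); A=np.linalg.lstsq(np.c_[X[m],Y[m],np.ones(m.sum())],H[m],rcond=None)[0]; print("plate",np.degrees(A[:2]),A[2])
print(read_state()["position"])
E
```

```text
clock: 23.15
position: [575.1, 98.6, 214.5]
ee_rot: [0.999, 0.045, 0.0, 0.0]
contact_force: [-0.2, -0.7, -0.4]
gripper_width: 85.6
grasp_force: 0.0
knob 137 0.7342608571566507 [23.0985412  33.74142158] [49.50198249 51.53634064 53.02249691]
24 50.2; 32 51.2; 40 48.7; 48 48.3; 56 47.6; 64 47.5; 72 47.0; 80 46.3; 88 45.7; 96 45.3; 104 35.0; plate [-2.27465063e-01  2.62605359e+02] 99.68740292898087
[574.9906119   98.48555525 214.03100915]
```

Lever reads about 0.06 rad up. I'll press the knob down with closed fingertips.

```bash
python3 - <<'E'
from h import *
a=stand(150.5,31,20)
rows((a,down(YS)))
E
```

```text
[0.001, 0.0002, 0.194, 0.0006, 0.0003, 0.0002] rows>=3.1
```

```bash
python3 -m handwheel '[[0.001,0,0,0,0,0,-1],[0.001,0,0.06,0,0,0,-1],[0.001,0,0.12,0,0,0,-1],[0.001,0,0.18,0,0,0,-1],[0.001,0,0.194,0,0,0,-1],[0.001,0,0.194,0,0,0,-1],[0.001,0,0.194,0,0,0,-1]]'
python3 -m handwheel '[[0,0,0.005,0,0,0,-1],[0,0,0.009,0,0,0,-1],[0,0,0.009,0,0,0,-1],[0,0,0.009,0,0,0,-1]]'
python3 -m handwheel '[[0,0,0.002,0,0,0,-1],[0,0,0.002,0,0,0,-1],[0,0,0.002,0,0,0,-1]]'
```

```text
clock: 24.08
position: [579.5, 99.5, 24.1]
ee_rot: [0.999, 0.045, 0.004, -0.001]
contact_force: [-0.2, 0.7, 0.9]
gripper_width: -0.0
grasp_force: 0.0
clock: 24.58
position: [577.4, 98.7, 12.8]
ee_rot: [0.999, 0.045, 0.001, 0.0]
contact_force: [-0.4, -0.5, 0.8]
gripper_width: -0.1
grasp_force: 0.2
clock: 24.95
position: [577.6, 98.7, 11.7]
ee_rot: [0.999, 0.045, 0.002, 0.0]
contact_force: [-1.4, 0.7, 5.4]
gripper_width: 0.1
grasp_force: 3.1
```

```bash
python3 -m handwheel '[[0,0,0.002,0,0,0,-1],[0,0,0.002,0,0,0,-1],[0,0,0.002,0,0,0,-1]]'
python3 -m handwheel '[[0,0,0.002,0,0,0,-1],[0,0,0.002,0,0,0,-1],[0,0,0.002,0,0,0,-1]]'
```

```text
clock: 25.32
position: [577.7, 98.7, 11.3]
ee_rot: [0.999, 0.046, 0.002, 0.0]
contact_force: [-3.5, 1.1, 14.6]
gripper_width: 0.0
grasp_force: 7.4
clock: 25.7
position: [577.7, 98.7, 10.9]
ee_rot: [0.999, 0.046, 0.002, 0.0]
contact_force: [-8.9, -0.8, 24.0]
gripper_width: 0.1
grasp_force: 11.7
```

The knob is hard on its stop at 24 N, so the lever is fully down. Up and over to look at the easel.

```bash
python3 - <<'E'
from h import *
p=read_state()["position"]
rows((p+[0,0,230],down(YS)),([600,-120,260],down(-95.1)))
E
```

```text
[0.0009, 0.0002, -0.23, 0.0009, -0.004, 0.002] rows>=3.7
[0.0031, 0.2201, -0.2488, 0.0006, -0.004, 0.1809] rows>=5.3
```

```bash
python3 -m handwheel '[[0,0,-0.06,0,0,0,-1],[0,0,-0.12,0,0,0,-1],[0,0,-0.18,0,0,0,-1],[0.002,0.06,-0.24,0,-0.004,0.05,0],[0.003,0.12,-0.249,0,-0.004,0.1,0],[0.003,0.18,-0.249,0,-0.004,0.15,0],[0.003,0.22,-0.249,0,-0.004,0.181,0],[0.003,0.22,-0.249,0,-0.004,0.181,0],[0.003,0.22,-0.249,0,-0.004,0.181,0]]'
cat >> h.py <<'E'
YE=-95.1; fx=np.array([np.cos(np.radians(YE)),np.sin(np.radians(YE)),0]); fy=np.array([-fx[1],fx[0],0])
E
python3 - <<'E'
from h import *
K,C,im,d,P=shot("wrist","w11.png"); print(read_state()["joints"].round(3),read_state()["position"])
h=cv2.cvtColor(im,cv2.COLOR_BGR2HSV)
for nm,c in(("A",(598.1,-123.5,116.7)),("B",(509.8,-116.5,115.6)),("C",(418,-110,93.6))):
    c=np.array(c); q=P-c; m=(np.linalg.norm(q,axis=2)<28)
    p=P[m]; 
    for _ in range(4):
        o=p.mean(0); n=np.linalg.svd(p-o,full_matrices=False)[2][2]; r=(p-o)@n; p=p[abs(r)<max(1.5,2*r.std())]
    n*=np.sign(n[2]); 
    m=(abs((P-o)@n)<3)&(np.linalg.norm(P-c,axis=2)<85)
    m=cv2.morphologyEx(m.astype(np.uint8),cv2.MORPH_OPEN,np.ones((5,5)))
    k,l,st,ce=cv2.connectedComponentsWithStats(m); i=1+st[1:,4].argmax(); m=l==i
    p=P[m]; nh=n/np.linalg.norm(n)
    a=np.cross([0,0,1],nh); a/=np.linalg.norm(a); b=np.cross(nh,a)  # a horizontal, b up slope
    s2=np.c_[(p-o)@a,(p-o)@b].astype(np.float32); rc=cv2.minAreaRect(s2)
    ctr=o+rc[0][0]*a+rc[0][1]*b
    print(nm,m.sum(),"n",n.round(3),"heading",np.degrees(np.arctan2(n[1],n[0])).round(2),"tilt",np.degrees(np.arccos(n[2])).round(1),"centre",ctr.round(1),"size",np.round(rc[1],1),round(rc[2],2),"std",r.std().round(2),"fx,fy",(ctr@fx).round(1),(ctr@fy).round(1))
E
```

```text
clock: 26.82
position: [599.3, -120.2, 255.2]
ee_rot: [0.999, -0.046, -0.001, -0.0]
contact_force: [0.1, -0.2, -0.3]
gripper_width: 42.9
grasp_force: 0.0
[ 0.067  0.328  0.076 -0.    -1.321  1.413] [ 599.41558535 -119.51025406  255.36279319]
A 4309 n [-0.064 -0.704  0.707] heading -95.2 tilt 45.0 centre [ 601.5 -134.8  106.4] size [122.8  76.8] 89.84 std 0.48 fx,fy 80.8 611.1
B 3435 n [-0.066 -0.702  0.709] heading -95.4 tilt 44.9 centre [ 514.7 -126.9  106.2] size [ 76.8 122.3] 0.13 std 0.45 fx,fy 80.7 524.0
C 1574 n [-0.065 -0.703  0.708] heading -95.31 tilt 44.9 centre [ 418.6 -109.2   94.2] size [ 57.5 101.5] 0.01 std 0.44 fx,fy 71.5 426.6
```

View pics/w11.png

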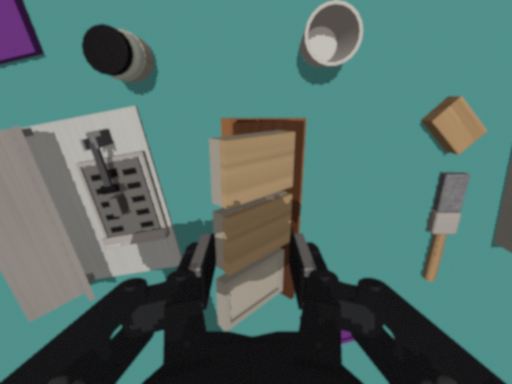

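Boards A at (255,168) and B at (255,232) are clear; C at (252,285) is bare. The planes are exactly 45° and the sizes match. Computing the grasp for A: pointing down the slope with tool y along the normal.

```bash
cat >> h.py <<'E'
def slope(head,s=1):
    """n,u and tool rotation (tool z down the slope, tool y = s*n)"""
    a=np.radians(head); x=np.array([np.cos(a),np.sin(a),0]); n=(x+ez)/2**.5; u=(-x+ez)/2**.5
    return n,u,R.from_matrix(np.c_[np.cross(s*n,-u),s*n,-u])
nE,uE,RE=slope(-95.25); nS,uS,RS=slope(YS,-1)
midA=np.array([601.5,-134.8,106.4])-14*nE+.5*ez; midB=np.array([514.7,-126.9,106.2])-14*nE+.5*ez
def gr(mid,u,du=0,n=0,dn=0): return mid+(-14+du)*u+dn*n
E
python3 - <<'E'
from h import *
a=gr(midA,uE,110); rows((a,RE),(gr(midA,uE),RE)); print(a,gr(midA,uE))
E
```

```text
[0.0037, -0.0627, 0.0905, -0.7856, 0.0012, 0.0022] rows>=4.2
[0.0038, 0.0151, 0.1683, -0.7856, 0.0012, 0.0022] rows>=4.2
[608.61715566 -57.34455413 164.88275606] [ 601.5        -134.8          87.10101013]
```

```bash
python3 -m handwheel '[[0.001,-0.03,0,-0.2,0,0,0],[0.002,-0.06,0.02,-0.4,0,0,0],[0.003,-0.063,0.05,-0.6,0,0.001,0],[0.004,-0.063,0.09,-0.786,0.001,0.002,0],[0.004,-0.063,0.09,-0.786,0.001,0.002,0],[0.004,-0.063,0.09,-0.786,0.001,0.002,0],[0.004,-0.063,0.09,-0.786,0.001,0.002,0],[0.004,-0.063,0.09,-0.786,0.001,0.002,0]]'
python3 - <<'E'
from h import *
s=read_state(); print(s["joints"].round(3))
rows((gr(midA,uE,110),RE),(gr(midA,uE,30),RE),(gr(midA,uE),RE))
E
```

```text
clock: 27.88
position: [609.8, -58.2, 168.0]
ee_rot: [0.923, -0.044, -0.016, 0.381]
contact_force: [0.1, 0.3, -0.2]
gripper_width: 42.7
grasp_force: 0.0
[ 0.466  0.528 -0.3    0.672 -1.296  0.634]
[-0.0013, -0.0027, 0.0017, -0.0027, -0.0019, -0.0049] rows>=0.1
[-0.0014, -0.0025, 0.0817, -0.0027, -0.0019, -0.0049] rows>=1.3
[-0.0015, -0.0024, 0.1117, -0.0027, -0.0019, -0.0049] rows>=1.8
```

```bash
python3 -m handwheel '[[-0.0013,-0.0025,0.03,-0.003,-0.002,-0.005,0],[-0.0013,-0.0025,0.06,-0.003,-0.002,-0.005,0],[-0.0013,-0.0025,0.075,-0.003,-0.002,-0.005,0],[-0.0013,-0.0025,0.075,-0.003,-0.002,-0.005,0],[-0.0013,-0.0025,0.075,-0.003,-0.002,-0.005,0]]'
python3 - <<'E'
from h import *
s=read_state(); print(s["contact_force"]); rows((gr(midA,uE,30),RE),(gr(midA,uE),RE))
K,C,im,d,P=shot("wrist","w12.png"); Rt=R.from_quat(s["ee_rot"]); Q=Rt.inv().apply((P-s["position"]).reshape(-1,3)).reshape(P.shape)
# fingertips / slab in tool frame around x=0..11
for u in (246,254):
    print([tuple(int(t) for t in Q[v,u]) for v in range(150,330,8)])
E
```

```text
clock: 28.5
position: [604.2, -108.2, 112.0]
ee_rot: [0.922, -0.041, -0.018, 0.384]
contact_force: [0.4, 0.1, 0.3]
gripper_width: 42.9
grasp_force: 0.0
[0.36799557 0.12110815 0.33086728]
[-0.0002, 0.0013, 0.0065, 0.0028, 0.0002, 0.003] rows>=0.1
[-0.0002, 0.0012, 0.0365, 0.0028, 0.0002, 0.003] rows>=0.6
[(37, -6, 68), (37, -5, 33), (37, -4, 5), (37, -4, -16), (37, -4, -32), (34, -4, -37), (29, -4, -36), (24, -4, -36), (20, -4, -37), (15, -4, -38), (10, -4, -37), (5, -4, -38), (0, -4, -37), (-5, -4, -37), (-10, -4, -37), (-16, -4, -37), (-22, -4, -36), (-27, -4, -37), (-34, -4, -36), (-49, -4, -26), (-49, -4, -34), (-52, -4, -37), (-59, -4, -36)]
[(37, 1, 68), (37, 0, 33), (37, 0, 4), (37, 0, -15), (37, 0, -31), (34, 0, -37), (29, 0, -37), (25, 0, -38), (20, 0, -38), (15, 0, -37), (9, 0, -36), (5, 0, -37), (0, 0, -37), (-5, 0, -37), (-10, 0, -37), (-16, 0, -37), (-22, 0, -37), (-28, 0, -36), (-33, 0, -38), (-48, 0, -26), (-49, 0, -33), (-52, 0, -37), (-58, 0, -37)]
```

```bash
python3 - <<'E'
from h import *
s=read_state()
Z=np.load("pics/w12.png.npz"); P=cloud(Z["K"],Z["C"],Z["d"]); Rt=R.from_quat(s["ee_rot"]); Q=Rt.inv().apply((P-s["position"]).reshape(-1,3)).reshape(P.shape)
for v in(200,220,250):
    m=(abs(Q[v,:,2]+37)<4)&(abs(Q[v,:,1])<20); print(v,Q[v,m,1].min(),Q[v,m,1].max(),m.sum())
E
```

```text
200 -12.155753178540849 14.867088584553908 49
220 -12.41252555965737 15.305015099691836 50
250 -12.324251343689957 14.709712852265447 47
```

```bash
python3 -m handwheel '[[0,0.0013,0.01,0.003,0,0.003,0],[0,0.0013,0.025,0.003,0,0.003,0],[0,0.0013,0.0365,0.003,0,0.003,0],[0,0.0013,0.0365,0.003,0,0.003,0],[0,0.0013,0.0365,0.003,0,0.003,0],[0,0.0013,0.0365,0.003,0,0.003,-1],[0,0.0013,0.0365,0.003,0,0.003,-1],[0,0.0013,0.0365,0.003,0,0.003,-1],[0,0.0013,0.0365,0.003,0,0.003,-1]]'
python3 - <<'E'
from h import *
s=read_state(); print(s["contact_force"],s["wrist_torque"])
g=s["position"]; print((g-midA)@uE,(g-midA)@nE)
rows((g+70*nE,RE),(g+70*nE+[0,40,60],RE))
E
```

```text
clock: 29.68
position: [601.1, -135.3, 86.9]
ee_rot: [0.923, -0.042, -0.018, 0.383]
contact_force: [0.5, -0.1, 4.4]
gripper_width: 27.4
grasp_force: 59.6
[ 0.47083763 -0.09420032  4.37687897] [ 0.49967597 -0.16297528  0.08858104]
-14.575070361140899 0.23868799615329314
[-0.0001, 0.07, 0.0001, 0.0011, 0.0012, 0.0008] rows>=1.1
[-0.0038, 0.0843, -0.0705, 0.0011, 0.0012, 0.0008] rows>=1.8
```

```bash
python3 -m handwheel '[[0,0.015,0,0,0,0,-1],[0,0.035,0,0,0,0,-1],[0,0.055,0,0,0,0,-1],[0,0.075,0,0,0,0,-1],[-0.001,0.085,-0.04,0,0,0,-1],[-0.002,0.095,-0.08,0,0,0,-1],[-0.003,0.105,-0.12,0,0,0,-1],[-0.003,0.105,-0.12,0,0,0,-1]]'
cat >> h.py <<'E'
def place(y,dn=0,du=0,g=-14.6): return stand(45,y,45)+(60+g+du)*uS+(14+dn)*nS
def half(f,Ra): # orientation: from RE-like via roll f*pi about tool z, blended to stand heading
    return Ra*R.from_rotvec([0,0,f*np.pi])
E
python3 - <<'E'
from h import *
s=read_state(); print(s["position"],s["joints"].round(3),s["gripper_width"] if "gripper_width" in s else"")
n1,u1,R1=slope(YS,1)
print(place(92,60,10), place(92,0,0))
rows((place(92,110,30),R1),(place(92,110,30),R1*R.from_rotvec([0,0,1.57])))
E
```

```text
clock: 30.68
position: [600.4, -123.4, 247.6]
ee_rot: [0.923, -0.042, -0.016, 0.381]
contact_force: [0.2, 0.3, -3.7]
gripper_width: 27.2
grasp_force: 60.3
[ 600.4317133  -123.40985938  247.56799838] [ 0.372  0.419 -0.279  0.704 -1.353  0.775] 27.21168139059395
[628.46572918 195.75130645 136.49961749] [625.29211117 230.96391994  87.0021428 ]
[0.0027, -0.2558, -0.1676, -0.0022, 0.1253, -0.1299] rows>=4.9
[0.0027, -0.2558, -0.1676, 0.0949, 0.0985, 1.4379] rows>=7.7
```

```bash
python3 - <<'E'
from h import *
n1,u1,R1=slope(YS,1)
rows(([628,130,250],R1),([628,130,250],R1*R.from_rotvec([0,0,1.57])))
E
```

```text
[0.0045, -0.179, -0.1815, -0.0022, 0.1253, -0.1299] rows>=4.1
[0.0045, -0.179, -0.1815, 0.0949, 0.0985, 1.4379] rows>=7.7
```

```bash
python3 -m handwheel '[[0.001,-0.036,-0.036,0.019,0.02,0.18,-1],[0.002,-0.072,-0.072,0.035,0.04,0.36,-1],[0.003,-0.108,-0.108,0.05,0.06,0.54,-1],[0.004,-0.144,-0.144,0.065,0.08,0.72,-1],[0.0045,-0.179,-0.1815,0.075,0.09,0.9,-1],[0.0045,-0.179,-0.1815,0.085,0.095,1.08,-1],[0.0045,-0.179,-0.1815,0.09,0.098,1.26,-1],[0.0045,-0.179,-0.1815,0.095,0.0985,1.438,-1],[0.0045,-0.179,-0.1815,0.095,0.0985,1.438,-1],[0.0045,-0.179,-0.1815,0.095,0.0985,1.438,-1]]'
python3 - <<'E'
from h import *
s=read_state(); print(s["joints"].round(3),s["gripper_width"],s["wrist_torque"])
rows(([628,150,240],RS),(place(92,60,10),RS))
E
```

```text
clock: 31.92
position: [626.7, 128.0, 245.8]
ee_rot: [0.683, -0.622, 0.28, 0.262]
contact_force: [0.0, 0.1, -2.8]
gripper_width: 27.6
grasp_force: 60.5
[ 0.727  0.551 -0.04   0.601 -1.533 -0.832] 27.623136631911336 [1.99544517 0.17650718 0.01775236]
[-0.0195, -0.0033, -0.0114, 0.0038, -0.0077, 1.5776] rows>=8.4
[-0.1249, -0.0089, 0.0293, 0.0038, -0.0077, 1.5776] rows>=8.4
```

```bash
python3 -m handwheel '[[-0.003,0,0,0,0,0.18,-1],[-0.006,0,-0.002,0,-0.001,0.36,-1],[-0.009,-0.001,-0.004,0,-0.002,0.54,-1],[-0.012,-0.002,-0.006,0,-0.003,0.72,-1],[-0.015,-0.003,-0.008,0,-0.004,0.9,-1],[-0.018,-0.003,-0.011,0.002,-0.005,1.08,-1],[-0.02,-0.003,-0.011,0.003,-0.006,1.26,-1],[-0.02,-0.003,-0.011,0.004,-0.008,1.44,-1],[-0.02,-0.003,-0.011,0.004,-0.008,1.578,-1],[-0.02,-0.003,-0.011,0.004,-0.008,1.578,-1]]'
python3 - <<'E'
from h import *
s=read_state(); print(s["joints"].round(3),s["gripper_width"],s["wrist_torque"])
rows((place(92,80,10),RS),(place(92,60,8),RS),(place(92,10,6),RS),(place(92,2,6),RS))
E
```

```text
clock: 33.17
position: [627.9, 150.6, 240.1]
ee_rot: [-0.042, 0.923, -0.382, 0.018]
contact_force: [0.3, -0.1, -3.3]
gripper_width: 27.2
grasp_force: 60.5
[ 0.753  0.572 -0.014  0.592 -1.541 -2.425] 27.167093619105074 [2.11181013 0.18948358 0.024554  ]
[-0.0045, 0.0849, 0.0415, 0.0006, 0.0016, -0.0003] rows>=1.5
[-0.0045, 0.1049, 0.0436, 0.0006, 0.0016, -0.0003] rows>=1.8
[-0.0045, 0.1549, 0.0456, 0.0006, 0.0016, -0.0003] rows>=2.6
[-0.0045, 0.1629, 0.0456, 0.0006, 0.0016, -0.0003] rows>=2.7
```

```bash
python3 -m handwheel '[[-0.0045,0.04,0.02,0,0.002,0,-1],[-0.0045,0.085,0.0415,0,0.002,0,-1],[-0.0045,0.105,0.0435,0,0.002,0,-1],[-0.0045,0.12,0.044,0,0.002,0,-1],[-0.0045,0.135,0.045,0,0.002,0,-1],[-0.0045,0.15,0.0456,0,0.002,0,-1],[-0.0045,0.155,0.0456,0,0.002,0,-1],[-0.0045,0.155,0.0456,0,0.002,0,-1],[-0.0045,0.155,0.0456,0,0.002,0,-1]]'
python3 - <<'E'
from h import *
s=read_state(); print(s["contact_force"],s["wrist_torque"])
rows((place(92,3,6),RS),(place(92,0,6),RS),(place(92,0,0),RS))
E
```

```text
clock: 34.3
position: [626.3, 228.4, 99.1]
ee_rot: [-0.04, 0.923, -0.382, 0.018]
contact_force: [-0.5, -0.8, -2.8]
gripper_width: 27.1
grasp_force: 60.5
[-0.5464188  -0.84142383 -2.78845119] [2.03095538 0.15768576 0.01747863]
[0.0008, 0.0074, 0.0007, 0.0008, 0.0005, -0.004] rows>=0.1
[0.0008, 0.0104, 0.0007, 0.0008, 0.0005, -0.004] rows>=0.2
[0.0008, 0.0104, 0.0067, 0.0008, 0.0005, -0.004] rows>=0.2
```

```bash
python3 -m handwheel '[[0.0008,0.004,0,0,0,-0.004,-1],[0.0008,0.0075,0,0,0,-0.004,-1],[0.0008,0.0075,0,0,0,-0.004,-1],[0.0008,0.0075,0,0,0,-0.004,-1]]'
python3 -m handwheel '[[0,0.002,0,0,0,0,-1],[0,0.002,0,0,0,0,-1],[0,0.002,0,0,0,0,-1]]'
python3 - <<'E'
from h import *
s=read_state(); print(s["contact_force"],s["wrist_torque"],(s["position"]-place(92))@nS,(s["position"]-place(92))@uS)
E
```

```text
clock: 34.8
position: [624.9, 233.8, 93.2]
ee_rot: [-0.042, 0.923, -0.382, 0.017]
contact_force: [0.8, -0.4, -3.5]
gripper_width: 27.6
grasp_force: 60.5
clock: 35.17
position: [624.8, 235.0, 92.2]
ee_rot: [-0.042, 0.923, -0.382, 0.017]
contact_force: [0.3, -0.4, -2.0]
gripper_width: 27.0
grasp_force: 60.7
[ 0.34440004 -0.44475164 -1.98043125] [1.56058198 0.05874607 0.0150565 ] 0.7881047101812014 6.501544330512738
```

```bash
python3 -m handwheel '[[0,0.001,0,0,0,0,-1],[0,0.0015,0,0,0,0,-1],[0,0.0015,0,0,0,0,-1]]'
python3 -m handwheel '[[0,0,0.003,0,0,0,-1],[0,0,0.006,0,0,0,-1],[0,0,0.007,0,0,0,-1],[0,0,0.007,0,0,0,-1]]'
python3 - <<'E'
from h import *
s=read_state(); print(s["contact_force"],s["wrist_torque"],(s["position"]-place(92))@nS,(s["position"]-place(92))@uS)
E
```

```text
clock: 35.55
position: [624.8, 235.1, 92.2]
ee_rot: [-0.041, 0.923, -0.383, 0.017]
contact_force: [1.0, -5.6, 2.5]
gripper_width: 27.4
grasp_force: 60.6
clock: 36.05
position: [625.8, 231.4, 88.3]
ee_rot: [-0.042, 0.923, -0.383, 0.018]
contact_force: [-0.3, -2.4, 6.9]
gripper_width: 27.5
grasp_force: 61.2
[-0.32703076 -2.39050183  6.86662411] [-0.41171672 -0.00315623  0.03689325] 0.6933303623579967 1.1969441994969143
```

```bash
python3 -m handwheel '[[0,0,0.001,0,0,0,-1],[0,0,0.002,0,0,0,-1],[0,0,0.002,0,0,0,-1]]'
python3 - <<'E'
from h import *
s=read_state(); print(s["contact_force"]@uS,s["contact_force"]@nS,s["wrist_torque"],(s["position"]-place(92))@nS,(s["position"]-place(92))@uS)
E
```

```text
clock: 36.42
position: [626.0, 230.1, 87.1]
ee_rot: [-0.042, 0.923, -0.383, 0.018]
contact_force: [-0.2, -2.6, 6.1]
gripper_width: 27.2
grasp_force: 61.2
2.550454156048256 6.111454642816752 [-0.41768298  0.00927734 -0.00568239] 0.7072179034736134 -0.6169665172772684
```

```bash
python3 -m handwheel '[[0,0,0.001,0,0,0,-1],[0,0,0.002,0,0,0,-1],[0,0,0.002,0,0,0,-1]]'
python3 - <<'E'
from h import *
s=read_state(); print(s["contact_force"]@uS,s["contact_force"]@nS,(s["position"]-place(92))@nS,(s["position"]-place(92))@uS)
E
```

```text
clock: 36.8
position: [626.2, 229.9, 86.8]
ee_rot: [-0.042, 0.923, -0.382, 0.019]
contact_force: [-1.3, 1.3, 10.6]
gripper_width: 27.1
grasp_force: 61.9
8.48239176144545 6.479446031532921 0.6752347005402555 -0.9125279247218623
```

```bash
python3 -m handwheel '[[0,0,-0.0005,0,0,0,-0.2],[0,0,-0.0005,0,0,0,-0.1],[0,0,-0.0005,0,0,0,0],[0,0,-0.0005,0,0,0,0],[0,0,-0.03,0,0,0,0],[0,0,-0.07,0,0,0,0],[0,0,-0.12,0,0,0,0],[0,0,-0.16,0,0,0,0],[0,0,-0.16,0,0,0,0]]'
python3 - <<'E'
from h import *
def rep(P,lab):
    P=P-stand(45,92,45); N,U,Y=P@nS,P@uS,P@ey
    m=(abs(U-60)<55)&(abs(Y)<34)&(N>10)&(N<50)
    A=np.linalg.lstsq(np.c_[U[m],Y[m],np.ones(m.sum())],N[m],rcond=None)[0]; print(lab,m.sum(),"tilt",np.degrees(A[:2]).round(2),"N at centre",A@[60,0,1])
    m=(abs(N-26)<4)&(abs(Y)<70)&(U>-15)&(U<150); print("U",np.percentile(U[m],[1,99]),"Y",np.percentile(Y[m],[1,99]))
rep(shot("top","t13.png")[4],"top"); rep(shot("side","s13.png")[4],"side"); rep(shot("wrist","w13.png")[4],"wrist")
print(read_state()["joints"].round(2))
E
```

```text
clock: 37.92
position: [615.6, 344.0, 198.0]
ee_rot: [-0.042, 0.924, -0.38, 0.02]
contact_force: [0.9, -0.9, -0.3]
gripper_width: 42.6
grasp_force: 0.0
top 737 tilt [ 0.11 -0.52] N at centre 27.958871255578583
U [ -1.90797206 120.44370284] Y [-54.48896942  37.31491905]
side 136 tilt [-0.22  0.41] N at centre 28.612306773352937
U [ -3.60296937 121.54550685] Y [-67.35753266  18.1397351 ]
wrist 0 tilt [0. 0.] N at centre 0.0
U [ -2.50405175 120.51613556] Y [-67.6889072   36.95667585]
[ 0.94  0.8   0.33  0.49 -1.73 -2.5 ]
```

Pair A lies flat on the stand (28 mm thick, U 0–120). Now B.

```bash
python3 - <<'E'
from h import *
h=RE*R.from_rotvec([0,0,1.57])
rows(([600,200,300],h))
E
```

```text
[0.0275, -0.1721, 0.0236, -0.0986, 0.0967, -1.4394] rows>=7.7
```

```bash
python3 -m handwheel '[[0.006,-0.04,0,-0.02,0.02,-0.18,0],[0.012,-0.08,0.005,-0.035,0.035,-0.36,0],[0.018,-0.12,0.01,-0.05,0.05,-0.54,0],[0.024,-0.16,0.018,-0.065,0.065,-0.72,0],[0.0275,-0.172,0.0236,-0.075,0.075,-0.9,0],[0.0275,-0.172,0.0236,-0.085,0.085,-1.08,0],[0.0275,-0.172,0.0236,-0.09,0.09,-1.26,0],[0.0275,-0.172,0.0236,-0.098,0.096,-1.44,0],[0.0275,-0.172,0.0236,-0.098,0.096,-1.44,0]]'
python3 - <<'E'
from h import *
print(read_state()["joints"].round(2))
rows((gr(midB,uE,110)+[0,0,30],RE))
E
```

```text
clock: 39.2
position: [600.1, 199.6, 299.7]
ee_rot: [-0.622, 0.683, -0.258, -0.283]
contact_force: [0.2, 0.3, 0.8]
gripper_width: 42.6
grasp_force: 0.0
[ 0.8   0.62  0.24  0.48 -1.83 -0.92]
[0.1061, 0.0551, 0.2547, -0.0, -0.0004, -1.5717] rows>=8.4
```

```bash
python3 -m handwheel '[[0.012,0.006,0.028,0,0,-0.18,0],[0.024,0.012,0.056,0,0,-0.36,0],[0.036,0.018,0.085,0,0,-0.54,0],[0.048,0.025,0.113,0,0,-0.72,0],[0.06,0.031,0.142,0,0,-0.9,0],[0.072,0.037,0.17,0,0,-1.08,0],[0.084,0.043,0.2,0,0,-1.26,0],[0.096,0.049,0.23,0,0,-1.44,0],[0.106,0.055,0.2547,0,0,-1.5717,0],[0.106,0.055,0.2547,0,0,-1.5717,0]]'
python3 - <<'E'
from h import *
s=read_state(); print(s["joints"].round(2))
rows((gr(midB,uE,110),RE),(gr(midB,uE,36),RE))
E
```

```text
clock: 40.45
position: [521.0, -50.4, 194.8]
ee_rot: [0.923, -0.043, -0.018, 0.382]
contact_force: [0.9, -0.5, -0.1]
gripper_width: 42.8
grasp_force: 0.0
[ 0.56  0.38 -0.46  0.62 -1.32  0.58]
[0.0007, -0.022, 0.0206, -0.0004, 0.0008, -0.002] rows>=0.5
[0.0007, -0.022, 0.0946, -0.0004, 0.0008, -0.002] rows>=1.6
```

```bash
python3 -m handwheel '[[0.0007,-0.022,0.0206,0,0,-0.002,0],[0.0007,-0.022,0.05,0,0,-0.002,0],[0.0007,-0.022,0.08,0,0,-0.002,0],[0.0007,-0.022,0.0946,0,0,-0.002,0],[0.0007,-0.022,0.0946,0,0,-0.002,0],[0.0007,-0.022,0.0946,0,0,-0.002,0],[0.0007,-0.022,0.0946,0,0,-0.002,0]]'
python3 - <<'E'
from h import *
s=read_state(); Rt=R.from_quat(s["ee_rot"]); rows((gr(midB,uE,0),RE))
K,C,im,d,P=shot("wrist","w14.png"); Q=Rt.inv().apply((P-s["position"]).reshape(-1,3)).reshape(P.shape)
z=np.median(Q[220:250,254,2]); print("edge z",z)
for v in(215,235):
    m=(abs(Q[v,:,2]-z)<4)&(abs(Q[v,:,1])<21); print(v,Q[v,m,1].min(),Q[v,m,1].max())
m=(abs(Q[:,254,2]-z)<4)&(abs(Q[:,254,0])<60); print("x",np.sort(Q[m,254,0])[-3:],np.sort(Q[m,254,0])[:3])
E
```

```text
clock: 41.32
position: [520.1, -98.3, 113.5]
ee_rot: [0.924, -0.04, -0.016, 0.381]
contact_force: [0.2, 0.6, -1.0]
gripper_width: 43.0
grasp_force: 0.0
[-0.0029, 0.0018, 0.0393, -0.0028, -0.0048, 0.0025] rows>=0.6
edge z -34.95290305847494
215 -12.189704614898982 15.244996089972986
235 -12.47698942685269 14.835877152011841
x [34.64364179 35.56985046 35.74653049] [-59.92581071 -59.89583242 -59.62360959]
```

```bash
python3 -m handwheel '[[-0.0026,0.0015,0.005,-0.003,-0.005,0.0025,0],[-0.0026,0.0015,0.015,-0.003,-0.005,0.0025,0],[-0.0026,0.0015,0.028,-0.003,-0.005,0.0025,0],[-0.0026,0.0015,0.039,-0.003,-0.005,0.0025,0],[-0.0026,0.0015,0.039,-0.003,-0.005,0.0025,0],[-0.0026,0.0015,0.039,-0.003,-0.005,0.0025,-1],[-0.0026,0.0015,0.039,-0.003,-0.005,0.0025,-1],[-0.0026,0.0015,0.039,-0.003,-0.005,0.0025,-1],[-0.0026,0.0015,0.039,-0.003,-0.005,0.0025,-1]]'
python3 - <<'E'
from h import *
s=read_state(); g=s["position"]; print(s["contact_force"],(g-midB)@uE,(g-midB)@nE,(g-midB)@fy)
E
```

```text
clock: 42.5
position: [514.4, -127.5, 86.6]
ee_rot: [0.923, -0.042, -0.019, 0.383]
contact_force: [2.3, -4.5, 0.7]
gripper_width: 27.5
grasp_force: 59.2
[ 2.27350408 -4.48964772  0.7066759 ] -14.6799389093295 0.2653343322513721 -0.3159589084279563
```

Held. Lift out along the normal, then up.

```bash
python3 -m handwheel '[[0,0.015,0,0,0,0,-1],[0,0.035,0,0,0,0,-1],[0,0.055,0,0,0,0,-1],[0,0.075,0,0,0,0,-1],[0,0.085,-0.04,0,0,0,-1],[0,0.095,-0.08,0,0,0,-1],[0,0.105,-0.12,0,0,0,-1],[0,0.105,-0.12,0,0,0,-1]]'
python3 - <<'E'
from h import *
n1,u1,R1=slope(YS,1); s=read_state(); print(s["joints"].round(2))
rows(([540,130,255],R1*R.from_rotvec([0,0,1.57])))
E
```

```text
clock: 43.5
position: [517.0, -115.8, 248.1]
ee_rot: [0.923, -0.043, -0.016, 0.381]
contact_force: [-0.2, -0.7, -3.8]
gripper_width: 27.2
grasp_force: 60.4
[ 0.45  0.29 -0.47  0.67 -1.34  0.69]
[0.0006, -0.1701, -0.179, 0.0949, 0.0981, 1.4368] rows>=7.7
```

```bash
python3 -m handwheel '[[0,-0.036,-0.036,0.019,0.02,0.18,-1],[0,-0.072,-0.072,0.035,0.04,0.36,-1],[0,-0.108,-0.108,0.05,0.06,0.54,-1],[0,-0.144,-0.144,0.065,0.08,0.72,-1],[0,-0.17,-0.179,0.075,0.09,0.9,-1],[0,-0.17,-0.179,0.085,0.095,1.08,-1],[0,-0.17,-0.179,0.09,0.098,1.26,-1],[0,-0.17,-0.179,0.095,0.098,1.437,-1],[0,-0.17,-0.179,0.095,0.098,1.437,-1],[0,-0.17,-0.179,0.095,0.098,1.437,-1]]'
python3 - <<'E'
from h import *
s=read_state(); print(s["joints"].round(3),s["gripper_width"],s["position"])
rows(([540,145,250],RS))
E
```

```text
clock: 44.75
position: [538.0, 128.1, 250.9]
ee_rot: [0.683, -0.622, 0.28, 0.262]
contact_force: [-0.1, -0.4, -1.9]
gripper_width: 27.3
grasp_force: 60.5
[ 0.829  0.425 -0.222  0.546 -1.531 -0.933] 27.300338025941112 [538.04979848 128.09400669 250.87765467]
[-0.0123, -0.0035, -0.0112, 0.0037, -0.0079, 1.5778] rows>=8.4
```

```bash
python3 -m handwheel '[[-0.002,0,0,0,0,0.18,-1],[-0.004,0,-0.002,0,-0.001,0.36,-1],[-0.006,-0.001,-0.004,0,-0.002,0.54,-1],[-0.008,-0.002,-0.006,0,-0.003,0.72,-1],[-0.01,-0.003,-0.008,0,-0.004,0.9,-1],[-0.012,-0.003,-0.011,0.002,-0.005,1.08,-1],[-0.012,-0.003,-0.011,0.003,-0.006,1.26,-1],[-0.012,-0.003,-0.011,0.004,-0.008,1.44,-1],[-0.012,-0.003,-0.011,0.004,-0.008,1.578,-1],[-0.012,-0.003,-0.011,0.004,-0.008,1.578,-1]]'
python3 - <<'E'
from h import *
s=read_state(); print(s["joints"].round(3),s["gripper_width"])
rows((place(-1,80,10),RS),(place(-1,60,8),RS),(place(-1,10,6),RS))
E
```

```text
clock: 46.0
position: [539.8, 145.1, 250.5]
ee_rot: [-0.042, 0.923, -0.382, 0.018]
contact_force: [-0.2, 0.7, -2.1]
gripper_width: 27.5
grasp_force: 60.5
[ 0.849  0.439 -0.197  0.54  -1.541 -2.518] 27.506211948115254
[0.0002, 0.0906, 0.0506, 0.0004, 0.0014, 0.0002] rows>=1.7
[0.0002, 0.1106, 0.0526, 0.0004, 0.0014, 0.0002] rows>=2.0
[0.0001, 0.1606, 0.0546, 0.0004, 0.0014, 0.0002] rows>=2.7
```

```bash
python3 -m handwheel '[[0,0.045,0.025,0,0.001,0,-1],[0,0.09,0.05,0,0.001,0,-1],[0,0.11,0.0525,0,0.001,0,-1],[0,0.125,0.053,0,0.001,0,-1],[0,0.14,0.054,0,0.001,0,-1],[0,0.155,0.0546,0,0.001,0,-1],[0,0.16,0.0546,0,0.001,0,-1],[0,0.16,0.0546,0,0.001,0,-1],[0,0.16,0.0546,0,0.001,0,-1]]'
python3 - <<'E'
from h import *
s=read_state(); print(s["contact_force"])
rows((place(-1,1,6),RS),(place(-1,0,6),RS),(place(-1,0.3,-0.8),RS))
E
```

```text
clock: 47.12
position: [533.8, 219.7, 99.4]
ee_rot: [-0.04, 0.923, -0.382, 0.018]
contact_force: [0.3, 0.3, -2.9]
gripper_width: 27.3
grasp_force: 60.5
[ 0.30381702  0.30858855 -2.87889651]
[0.0009, 0.0099, 0.0006, 0.0006, 0.0011, -0.0032] rows>=0.2
[0.0009, 0.0109, 0.0006, 0.0006, 0.0011, -0.0032] rows>=0.2
[0.0009, 0.0106, 0.0074, 0.0006, 0.0011, -0.0032] rows>=0.2
```

```bash
python3 -m handwheel '[[0.001,0.005,0,0,0,-0.003,-1],[0.001,0.009,0,0,0.001,-0.003,-1],[0.001,0.0105,0,0,0.001,-0.003,-1],[0.001,0.0105,0,0,0.001,-0.003,-1]]'
python3 -m handwheel '[[0,0,0.003,0,0,0,-1],[0,0,0.006,0,0,0,-1],[0,0,0.008,0,0,0,-1],[0,0,0.009,0,0,0,-1],[0,0,0.009,0,0,0,-1]]'
python3 - <<'E'
from h import *
s=read_state(); print(s["contact_force"]@uS,s["contact_force"]@nS,(s["position"]-place(-1))@nS,(s["position"]-place(-1))@uS)
E
```

```text
clock: 47.62
position: [532.1, 226.7, 92.0]
ee_rot: [-0.041, 0.923, -0.383, 0.017]
contact_force: [0.2, -2.7, 0.3]
gripper_width: 27.2
grasp_force: 60.6
clock: 48.25
position: [532.8, 221.3, 86.5]
ee_rot: [-0.042, 0.923, -0.382, 0.018]
contact_force: [-3.1, 1.5, 5.7]
gripper_width: 27.2
grasp_force: 61.6
5.245372669855715 2.763472310135722 0.6036551504249061 -1.2494885917229102
```

Touching seat and stop as with A. Releasing and retreating.

```bash
python3 -m handwheel '[[0,0,-0.0005,0,0,0,-0.2],[0,0,-0.0005,0,0,0,-0.1],[0,0,-0.0005,0,0,0,0],[0,0,-0.0005,0,0,0,0],[0,0,-0.03,0,0,0,0],[0,0,-0.07,0,0,0,0],[0,0,-0.12,0,0,0,0],[0,0,-0.17,0,0,0,0],[0,-0.03,-0.19,0,0,0,0],[0,-0.03,-0.19,0,0,0,0]]'
python3 - <<'E'
from h import *
Pt,Ps=shot("top","t15.png"),shot("side","s15.png")
for y in(92,0):
  for nm,P in(("top",Pt[4]),("side",Ps[4])):
    P=P-stand(45,y,45); N,U,Y=P@nS,P@uS,P@ey
    m=(abs(U-60)<50)&(abs(Y)<30)&(N>10)&(N<50)
    A=np.linalg.lstsq(np.c_[U[m],Y[m],np.ones(m.sum())],N[m],rcond=None)[0]
    k=(abs(N-27)<3)&(abs(Y)<46)&(U>-15)&(U<150); print(y,nm,m.sum(),"tilt",np.degrees(A[:2]).round(2),"N",(A@[60,0,1]).round(1),"U",np.percentile(U[k],[1,99]).round(1),"Y",np.percentile(Y[k],[2,98]).round(1))
P=Pt[4]-S0; X,Y,H=P@ex-150,P@ey,P[...,2]-12
r=(H>22)&(H<45)&(abs(X)<14)&(abs(Y)<19); print("rib",X[r].mean(),Y[r].mean()); k=(abs(X)<4)&(Y>22)&(Y<36); print("knob z",np.median(P[k][:,2]))
a=cv2.resize(Pt[2][130:265,140:320],None,fx=2.2,fy=2.2); b=cv2.resize(Ps[2][130:330,150:330],(int(180*1.485),297)); 
cv2.imwrite("pics/f.png",np.hstack([a,b])); print(np.hstack([a,b]).shape)
E
```

```text
clock: 49.5
position: [523.1, 334.5, 243.4]
ee_rot: [-0.041, 0.924, -0.38, 0.019]
contact_force: [-0.3, -0.1, -0.4]
gripper_width: 42.8
grasp_force: 0.0
92 top 585 tilt [-0.13 -0.48] N 28.1 U [ -3.3 120.8] Y [-38.2  36.5]
92 side 141 tilt [-0.06  0.25] N 28.7 U [ -4.1 120.8] Y [-39.2  38. ]
0 top 611 tilt [0.24 0.15] N 28.1 U [ -1.1 120.4] Y [-39.6  34.3]
0 side 0 tilt [0. 0.] N 0.0 U [-4.4 15.4] Y [-43.9  29.9]
rib 0.1584366366571602 -4.90435692580081
knob z 45.308972145857524
(297, 663, 3)
```

View pics/f.png

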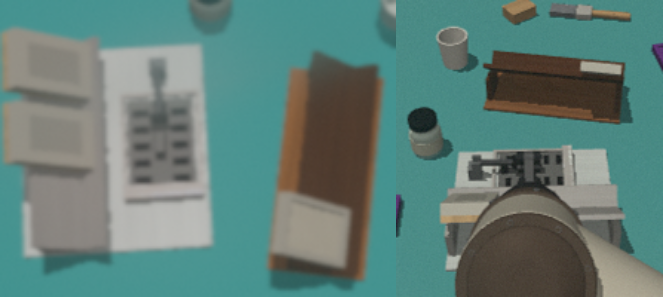

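Both pairs lie on the stand (left crop, mould side up at (50,65) and (48,130)), and C stays on the easel. One more numeric check of the lever and plate from near before handing in.

```bash
python3 - <<'E'
from h import *
s=read_state(); rows((s["position"]+[40,-60,80],R.from_quat(s["ee_rot"])),([560,100,270],down(YS)*R.from_rotvec([0,0,np.pi])))
E
```

```text
[-0.0344, -0.1014, -0.0119, 0.0, 0.0, 0.0] rows>=1.7
[-0.0167, -0.1877, 0.1454, -0.7846, -0.0008, 0.0] rows>=4.2
```

```bash
python3 -m handwheel '[[-0.01,-0.06,-0.01,0,0,0,0],[0,-0.12,0.02,-0.15,0,0,0],[0.02,-0.17,0.08,-0.33,0,0,0],[0.038,-0.1877,0.145,-0.52,0,0,0],[0.038,-0.1877,0.145,-0.7,0,0,0],[0.038,-0.1877,0.145,-0.785,0,0,0],[0.038,-0.1877,0.145,-0.785,0,0,0],[0.038,-0.1877,0.145,-0.785,0,0,0],[0.038,-0.1877,0.145,-0.785,0,0,0]]'
python3 - <<'E'
from h import *
K,C,im,d,P=shot("wrist","w16.png"); P=P-S0; X,Y,H=P@ex-150,P@ey,P[...,2]
r=(H>36)&(H<60)&(abs(X)<14)&(abs(Y)<19); print("rib",r.sum(),(X[r].min()+X[r].max())/2,np.percentile(Y[r],[2,98]))
for y in range(24,104,8):
    q=(abs(X)<3)&(H>30)&(H<90)&(abs(Y-y)<3); print(y,np.median(H[q]).round(1),end="; ")
m=(abs(X)>18)&(abs(X)<40)&(abs(Y)<50)&(H<40); A=np.linalg.lstsq(np.c_[X[m],Y[m],np.ones(m.sum())],H[m],rcond=None)[0]; print("plate",np.degrees(A[:2]).round(2),A[2]-12)
E
```

```text
clock: 50.72
position: [505.5, 96.5, 269.8]
ee_rot: [-0.046, 0.999, -0.001, -0.001]
contact_force: [0.0, 0.3, 0.6]
gripper_width: 42.7
grasp_force: 0.0
rib 162 -0.9297255123682362 [-18.32165637   8.72692177]
24 47.3; 32 46.3; 40 44.7; 48 45.3; 56 45.5; 64 44.8; 72 45.5; 80 44.8; 88 45.1; 96 45.1; plate [ 0.   -0.01] 5.367680882323697
```

```bash
python3 - <<'E'
from h import *
for f in("w9.png","w10.png","w16.png"):
    Z=np.load("pics/%s.npz"%f); P=cloud(Z["K"],Z["C"],Z["d"])-S0; X,Y,H=P@ex-150,P@ey,P[...,2]-12; im=Z["im"].max(2)
    r=(H>26)&(H<45)&(abs(X)<5)&(abs(Y)<30); ys=np.sort(Y[r]); print(f,"rib",np.histogram(ys,np.arange(-30,31,4))[0])
    print(" lip H>10 Y:",np.percentile(Y[(H>10)&(H<18)&(abs(X-30)<10)&(Y<-40)&(Y>-80)],[2,98]).round(1), "bright profile", [(y,int(np.median(im[(abs(Y-y)<1)&(abs(X-32)<6)&(H<12)]))) for y in range(56,74,2)])
    s=[Y[(abs(Y-c)<12)&(abs(abs(X)-22)<6)&(H<10)&(im<45)].mean().round(1) for c in(46,22,0,-22,-46)]; print(" slots",s)
E
```

```text
w9.png rib [ 0  0  0 10 38 37 40 42 43 44 54 11  0  0  0]
 lip H>10 Y: [-74.9 -56.9] bright profile [(56, 112), (58, 112), (60, 112), (62, 113), (64, 142), (66, 166), (68, 171), (70, 169), (72, 179)]
 slots [np.float64(44.3), np.float64(21.4), np.float64(-1.0), np.float64(-24.4), np.float64(-46.9)]
w10.png rib [ 0  0  0  6 18 18 24 24 24 23 24  8  0 16 24]
 lip H>10 Y: [-73.7 -56.6] bright profile [(56, 104), (58, 104), (60, 104), (62, 108), (64, 131), (66, 155), (68, 159), (70, 153), (72, 149)]
 slots [np.float64(44.6), np.float64(22.1), np.float64(-1.3), np.float64(-25.6), np.float64(-47.3)]
w16.png rib [ 0  0 18 13 17 12 18 13 17 12  0  0 10 20 12]
  return _methods._mean(a, axis=axis, dtype=dtype,
  ret = ret.dtype.type(ret / rcount)
Traceback (most recent call last):
ValueError: cannot convert float NaN to integer
```

```bash
python3 - <<'E'
from h import *
for f in("w9.png","w16.png"):
    Z=np.load("pics/%s.npz"%f); P=cloud(Z["K"],Z["C"],Z["d"])-S0; X,Y,H=P@ex-150,P@ey,P[...,2]-12
    lip=Y[(H>10)&(H<18)&(abs(X-30)<12)&(Y<-40)&(Y>-90)]; rib=Y[(H>26)&(H<45)&(abs(X)<5)&(Y<17)&(Y>-30)]
    print(f,"lip inner",np.percentile(lip,[1,99]).round(1),"rib",np.percentile(rib,[1,99]).round(1),"head",np.percentile(Y[(H>18)&(abs(X)<6)&(Y>70)&(H<60)],[99]).round(1))
E
```

```text
Traceback (most recent call last):
IndexError: index -1 is out of bounds for axis 0 with size 0
```

```bash
python3 - <<'E'
from h import *
for f in("w10.png","w16.png"):
    Z=np.load("pics/%s.npz"%f); P=cloud(Z["K"],Z["C"],Z["d"])-S0; X,Y,H=P@ex-150,P@ey,P[...,2]-12; im=Z["im"].max(2)
    def q(m): return (int(m.sum()),np.percentile(Y[m],[1,99]).round(1)) if m.sum() else 0
    print(f,"lip",q((H>10)&(H<18)&(abs(X-30)<12)&(Y<-40)&(Y>-90)),"rib",q((H>26)&(H<45)&(abs(X)<5)&(Y<17)&(Y>-30)),"knob",q((H>26)&(H<45)&(abs(X)<8)&(Y>17)&(Y<39)&(im<45)))
    o=[]
    for y in range(-60,80,3):
        m=(abs(Y-y)<1.5)&(abs(X-32)<5)&(H<20); o.append((y,int(np.median(im[m])),int(np.median(H[m]))) if m.sum() else (y,))
    print(o)
E
```

```text
w10.png lip (187, array([-73.7, -56.5])) rib (169, array([-14.2,  14.3])) knob (102, array([22.9, 33.8]))
[(-60, 99, 12), (-57, 71, 10), (-54, 54, 5), (-51, 26, 5), (-48, 18, 5), (-45, 20, 5), (-42, 45, 5), (-39, 57, 4), (-36, 59, 5), (-33, 57, 5), (-30, 48, 5), (-27, 27, 5), (-24, 26, 5), (-21, 47, 5), (-18, 94, 5), (-15, 102, 5), (-12, 102, 5), (-9, 98, 4), (-6, 66, 5), (-3, 38, 5), (0, 29, 5), (3, 65, 5), (6, 98, 5), (9, 102, 5), (12, 103, 4), (15, 98, 5), (18, 57, 5), (21, 27, 6), (24, 40, 5), (27, 81, 4), (30, 101, 4), (33, 103, 4), (36, 103, 4), (39, 83, 4), (42, 35, 5), (45, 28, 5), (48, 58, 5), (51, 96, 5), (54, 104, 5), (57, 104, 5), (60, 105, 5), (63, 130, 4), (66, 155, 4), (69, 159, 4), (72, 158, -5), (75, 179, -6), (78, 179, -6)]
w16.png lip (187, array([-75.8, -59. ])) rib (120, array([-20.2,   8.9])) knob (78, array([20.7, 31.2]))
[(-60, 174, 13), (-57, 145, 5), (-54, 99, 5), (-51, 37, 6), (-48, 61, 6), (-45, 103, 5), (-42, 115, 5), (-39, 116, 5), (-36, 115, 5), (-33, 100, 5), (-30, 61, 5), (-27, 38, 5), (-24, 74, 5), (-21, 103, 5), (-18, 115, 4), (-15, 115, 5), (-12, 113, 5), (-9, 88, 5), (-6, 41, 5), (-3, 41, 5), (0, 81, 4), (3, 110, 5), (6, 114, 5), (9, 114, 6), (12, 101, 4), (15, 73, 5), (18, 36, 5), (21, 48, 4), (24, 92, 5), (27, 112, 5), (30, 114, 5), (33, 114, 5), (36, 105, 6), (39, 54, 5), (42, 46, 5), (45, 72, 5), (48, 99, 5), (51, 113, 4), (54, 114, 4), (57, 118, 5), (60, 132, 4), (63, 151, 0), (66, 146, 3), (69, 169, 4), (72, 177, 2), (75,), (78, 184, -6)]
```

The whole scene, lip, knob and slots alike, shifts about 2–3 mm in this flipped view. That is calibration error, so the plate has not moved. The lever is level and the plate flat. Handing in.

```bash
python3 -c "
from bench import job_done; print(job_done())"
```

```text
the job is handed in; nothing more can be done
None
```

The job is handed in; the judge returned no verdict. By my measurements the catch plate is seated flat under the lip with the lever fully down, pairs A and B lie turned over on the stand against its foot stop, and mould C, which has no board, stays on the easel.

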